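Turn the capsule plate and hold the loader's shutter open

ROBOT

A 6-joint arm with a two-finger parallel gripper is mounted at the origin on the work surface. World frame = base frame: x ahead of the robot, y to its left, z up, the work surface at z = 0. Lengths are in mm, angles in rad, forces in N, time in s.
With the tool pointing down it reaches from about 350 to 875 mm from the base axis. Payload 4.2 kg.
Tool frame: the origin (TCP) lies midway between the tips of the shut fingers; the grasp point (between the pads) lies 19 mm behind it; z points along the fingers, y is the direction in which the jaws open and shut (so a half turn about z gives the same grasp; the last joint's range is limited). The gripper opens to 85 mm and grips with 20 to 120 N. Pads are 22 mm wide; open, the fingers measure 114 mm over their backs; the gripper's body (76 mm by 85 mm) begins 54 mm behind the grasp point. The pads swing forward as they close: fully open they stand 13 mm farther back than shut.
Start: joints at [-1.039, 0.385, 0.008, 0, -1.194, -0.259], TCP at [168.41, -601.862, 231.312] pointing down, gripper open.
Joint ranges: [-3.14, 3.14], [-1.21, 2.06], [-1.07, 1.41], [-3.16, 2.05], [-2.99, -0.16], [-3.1, 3.1]. Speed limits (rad/s): [2.79, 2.79, 3.14, 3.14, 3.14, 3.14].

INTERFACE

Orientations are given as a unit quaternion [x, y, z, w].
In Python, from bench import arm gives the robot as it stands.
- The arm moves only by the tool servo_tool, never from a script. Its argument "rows" is a list of rows, each an object of numbers: "fingers": the finger opening in cm, from 0 to 8.54; "x", "y", "z": the shift along the tool's x, y, z in cm; "turn": the turn about the tool's z in degrees. A call has 1 to 10 rows; each row shifts and turns the commanded pose from where the row before left it, along the tool's axes as they then stand; what a row does not reach is not made up. A row lasts 1/12 s, in which the tool goes at most 41.7 mm and 7.16 degrees, less where a joint would pass 70% of its speed; a pose out of reach is approached as far as the arm can. A call is refused whole if a number of a shift passes 4.17 or a number of a turn 7.16, either way. A call with a gripper value outside its range is refused whole. The fingers move at their own pace and stop on an object; the grip force is fixed at half the most. Time passes only in rows, so rows that do not move let the fingers close. It gives the time, the measured TCP pose, the force and the opening at its end, in the units of the state.
- arm.read_state(): the state, without advancing time (a new reading comes with each control period).
- arm.get_image(name): name is "side" or "top"; returns (picture, depth): 420x560x3 uint8, red, green, blue; 420x560 float32, mm along the optical axis (not along the pixel's ray), 0 where there is no reading.
- arm.camera_model(name): a dict with "fx", "fy", "cx", "cy" (pixels), "pose" (4x4, takes a point from camera to world coordinates). Camera axes: x right, y down, z forward; pixel columns grow to the right and rows downward; lengths in mm; the calibration is good to about 2 mm. A picture is of the moment at which its call begins. camera_model takes no time and is no camera call.
- arm.job_done(): hands the job in, once; it reports no verdict.
The state is a dict: "clock": time; "joints": joint angles; "joint_vel": joint speeds; "joint_efforts": joint torques, N m; "position": TCP position; "ee_rot": TCP orientation; "contact_force": force on the tool from outside, world axes, zero at the start; "wrist_torque": the same for the moment, N m; "gripper_width": finger opening in mm.
Only numpy, scipy, OpenCV 4.12 (cv2) and the standard library are available. Lean on these libraries where they do the work, as an engineer would, in place of code of your own. Each camera call takes 0.05 s, during which the arm holds its last target.

TASK

Turn the square capsule plate so that its one empty side (dark holes, no green capsules) goes under the clear lip of the capsule loader, and seat it flat on the bed, flush against both the stop bar and the side fence; then let go of it. Only then pull the orange spring-return grip out until its pointer stands in the green band of the mark clip, never on into the red, and hold it there: the program finishes while the gripper is still holding it. Leave the other things on the bench where they are.

Things in the scene. Friction and masses are not known exactly. Their poses are not given: they have to be found in the camera images.
- loader: Capsule loader fixed to the bench. Origin: on the bench, under the centre of the seat of the plate; x away from its front, y to its left, z up. Aluminium bed, top at z=12 mm, from x=-130 to 170, y=-175 to 295. Behind the seat a grey head (x=70 to 160, y=-80 to 80), top at z=85; right of it a grey slide housing (x=70 to 160, y=-150 to -80), top at z=62.
- stop_bar (a point): Foot of the middle of the front face of the dark stop bar, which the plate's empty side must meet: at x=60, y=0, z=12 mm in the loader's frame. The bar runs along y from -80 to 80 and is 20 mm high.
- fence (a point): Foot of the inner (left) face of the dark side fence, which the plate's right edge must meet: at x=-5, y=-60, z=12 mm in the loader's frame. The fence runs along x from -60 to 50 and is 18 mm high.
- lip (a point): Middle of the front lower edge of the clear chute lip, at x=44, y=0, z=37 mm in the loader's frame. The lip is 10 mm thick, runs along y from -80 to 80 and reaches from here back over the stop bar, so the plate must go in under it from the front (along the loader's +x), not from straight above; the gap over the bed is 25 mm
- plate: Loose white plate 120 x 120 x 12 mm, 0.2 to 0.33 kg; blue knob 30 x 30 mm amid its top, knob top 46 mm over the underside. Origin: centre of underside. The +x side is empty (dark holes); the others hold green capsules 6 mm proud. Starts left on the bed, turned 50 to 180 degrees, either way, from how it goes in. Seated: x axis along the loader's x, origin at x=0, y=0, z=12 mm in the loader's frame
- empty_edge (a point): Middle of the lower edge of the plate's empty side (60 mm along the plate's x from its origin). Seated, it is at x=60, y=0, z=12 mm in the loader's frame.
- shutter_grip: Orange upright grip of the shutter slide, 18 mm thick along the pull (x), 30 mm wide (y), 68 mm high. Origin: centre of its underside, 28 mm above the bench (top at 96 mm); axes as the loader's. At home at x=0, y=-115 mm in the loader's frame, the housing 70 mm behind it. A 10 mm steel rod (top 35 mm above the bench) runs from it to the housing
- pointer (a point): Tip of the black pointer that sticks out to the right (-y) at the foot of the orange grip, level with the middle of the grip along the pull; moves with it. At home it is at x=0 in the loader's frame; it can be pulled out along -x by up to 95 mm. A spring draws it home: about 5 N at home, 1.1 N more per 10 mm (about 11 N at the mark); let go, it returns.
- mark: Mark clip fixed on the right edge of the loader's bed: white block 56 x 18 x 14 mm, top 30 mm above the bench, with a green band 10 mm wide across its middle and a red band from 12 to 28 mm beyond the middle on the outer side (-x). Origin: centre of its underside, under the middle of the green band; axes as the loader's. Set anew each time: the slide must be pulled 45 to 70 mm
- jar: White jar, 48 mm across, 62 mm high, standing on the left rear part of the loader's bed; leave alone. Origin: centre of its underside.
- beaker: Clear glass cup, 80 mm across, 100 mm high, on the bench to the right; leave alone. Origin: centre of its underside.
- amber_bottle: Amber bottle, 56 mm across, 130 mm high, on the bench to the right; leave alone. Origin: centre of its underside.
- steel_bowl: Steel bowl, 150 mm across, 60 mm high, on the bench to the left; leave alone. Origin: centre of its underside.
- red_stopper: Red stopper, 52 mm across, 36 mm high, on the bench to the left; leave alone. Origin: centre of its underside.
- spatula: Spatula 190 mm long lying on the bench at the front right; leave alone. Origin: its underside, near its middle.
- spare_tray: Low white open tray 130 x 90 x 22 mm with green capsules, on the bench at the front left; leave alone. Origin: centre of its underside.
Not all that is in view belongs to the job. Leave any turquoise look-alike of the plate alone.

How it is judged (in metres and radians):
On the way, in this order (a step that is already met when the one before it is completed fails the run):
1. the plate lies seated, empty side under the lip, and is let go, the shutter still home (x of empty_edge in the frame of loader between 0.055 and 0.064 m and y of empty_edge in the frame of loader between -0.007 and 0.007 m and z of empty_edge in the frame of loader between 0.008 and 0.016 m and angle between the x axis of plate and the x axis of loader, either way round below 0.07 rad and angle between plate's own z axis and vertical below 0.05 rad and contact force between the fingers and plate below 0.2 N and linear speed of plate below 0.02 m/s and x of pointer in the frame of loader above -0.008 m), for 0.2 s.
2. the pointer is held in the green band (x of empty_edge in the frame of loader between 0.055 and 0.064 m and y of empty_edge in the frame of loader between -0.007 and 0.007 m and z of empty_edge in the frame of loader between 0.008 and 0.016 m and angle between the x axis of plate and the x axis of loader, either way round below 0.07 rad and angle between plate's own z axis and vertical below 0.05 rad and x of pointer in the frame of mark between -0.005 and 0.005 m and contact force between the fingers and shutter_grip above 2 N and contact force between plate and shutter_grip below 0.2 N and linear speed of shutter_grip below 0.01 m/s), for 0.2 s.
At the end, for the whole second after the job is handed in: The plate lies flat, its empty side within 5 mm of the stop bar, within 7 mm of the fence, square to 4 degrees, untouched and at rest; the fingers hold the orange grip (over 2 N) still, the pointer within 5 mm of the middle of the green band, the plate not touching the grip (all of step 2 and contact force between the fingers and plate below 0.2 N and linear speed of plate below 0.02 m/s); the arm keeps its last pose, push and grip.
It fails at once if the shutter is pulled (over 12 mm) while the plate is not seated (x of pointer in the frame of loader below -0.012 m and not (x of empty_edge in the frame of loader between 0.055 and 0.064 m and y of empty_edge in the frame of loader between -0.007 and 0.007 m and z of empty_edge in the frame of loader between 0.008 and 0.016 m and angle between the x axis of plate and the x axis of loader, either way round below 0.07 rad and angle between plate's own z axis and vertical below 0.05 rad)).
It fails at once if the pointer goes into the red (more than 12 mm past the middle of the green band) (x of pointer in the frame of mark below -0.012 m).
It fails at once if another thing on the bench (jar, beaker, bottle, bowl, stopper, spatula, tray) is shifted by over 30 mm (distance of any of jar, beaker, amber_bottle, steel_bowl, red_stopper, spatula, spare_tray from where it was at the start of the episode above 0.03 m).
It also fails if it takes over 58 s, if anything falls off the work surface, if the arm or the gripper's body presses on something with over 40 N, if the wrist force passes 120 N, or if a joint passes its speed limit or range.

## Working session

There is one attempt and no reset: what is moved stays moved. The work goes in short steps, Python scripts to look and compute and a tool call to move; the robot and the scene stay as the last step left them, time stands still between calls to the robot, and variables do not carry over. Pictures are saved under pics/ and viewed, and the job is handed in when it is done.

Besides the shell and the picture viewer there is one more tool, called after "Call:" in YAML: its name, and indented under it one key for each argument. servo_tool: Moves the arm, as the interface text tells. Its arguments: {"type":"object","properties":{"rows":{"type":"array","items":{"type":"object","properties":{"fingers":{"type":"number"},"x":{"type":"number"},"y":{"type":"number"},"z":{"type":"number"},"turn":{"type":"number"}}}}},"required":["rows"]}

```bash
mkdir -p pics; python3 - <<'E'
from bench import arm
import cv2,numpy as np
s=arm.read_state();print(s)
for n in("side","top"):
    p,d=arm.get_image(n);cv2.imwrite(f"pics/{n}0.png",p[:,:,::-1]);np.savez(f"{n}0.npz",p=p,d=d)
    m=arm.camera_model(n);print(n,m)
E
```

```text
{'clock': 0.0, 'joints': array([-1.03942408e+00,  3.85551598e-01,  6.60933770e-03, -4.86194302e-04,
       -1.19404034e+00, -2.58611737e-01]), 'joint_vel': array([ 8.89854474e-04,  8.15195754e-05,  1.64731595e-04, -1.23618842e-04,
       -3.61709132e-04, -8.10929542e-04]), 'joint_efforts': array([-3.98470847e-04, -3.92286837e+01,  1.88399130e+01,  4.18635160e+00,
       -4.74380751e-03,  1.94896600e-06]), 'position': array([ 168.22428458, -601.30950146,  230.22005303]), 'ee_rot': array([-1.35868944e-01,  9.90726190e-01,  1.09590977e-03, -2.12088716e-04]), 'contact_force': array([-0.14878504, -0.55383373,  0.53734705]), 'wrist_torque': array([-0.00749711,  0.00671381, -0.01906022]), 'gripper_width': 85.29042344731465}
side {'fx': 424.6330129079261, 'fy': 424.6330129079261, 'cx': 269.3328458254554, 'cy': 212.4661356315614, 'pose': array([[-9.54053876e-01, -2.13427262e-01,  2.10309309e-01,
         2.26819145e+02],
       [-2.99312144e-01,  6.46251286e-01, -7.01976862e-01,
         8.61971520e+02],
       [ 1.39083384e-02, -7.32671877e-01, -6.80439916e-01,
         8.50763523e+02],
       [ 0.00000000e+00,  0.00000000e+00,  0.00000000e+00,
         1.00000000e+00]])}
top {'fx': 478.2790295224666, 'fy': 478.2790295224666, 'cx': 267.9105157228615, 'cy': 203.88716826142962, 'pose': array([[ 2.18057013e-02, -9.81554294e-01,  1.89935988e-01,
         2.08606087e+02],
       [-9.99555539e-01, -1.75412538e-02,  2.41045238e-02,
         6.78213648e+00],
       [-2.03281834e-02, -1.90377185e-01, -9.81500531e-01,
         1.62874829e+03],
       [ 0.00000000e+00,  0.00000000e+00,  0.00000000e+00,
         1.00000000e+00]])}
```

View pics/side0.png

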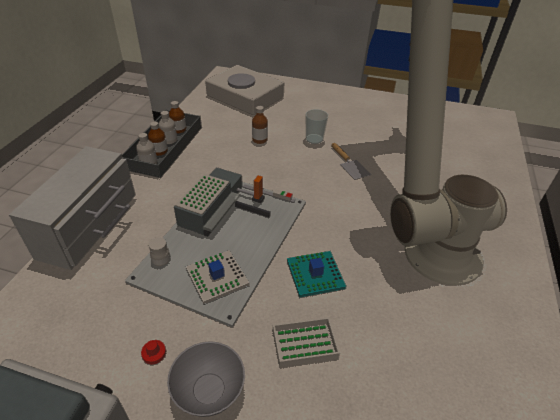

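View pics/top0.png

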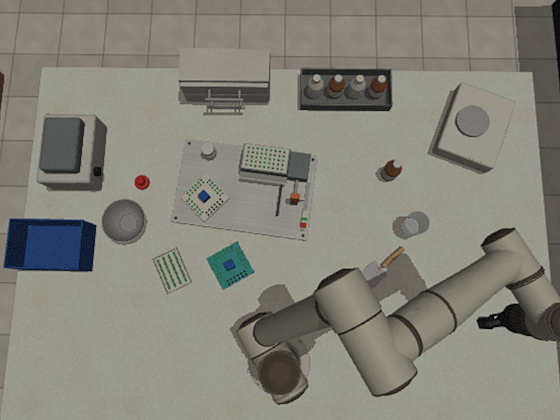

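The side view shows the white plate at about (217,275), the orange grip at (258,188) and the mark at (288,196). In the top view they are at (204,197), (295,198) and (304,222). I'll enlarge both views.

```bash
python3 - <<'E'
import cv2,numpy as np
t=np.load("top0.npz")['p'][:,:,::-1];s=np.load("side0.npz")['p'][:,:,::-1]
cv2.imwrite("pics/t0z.png",cv2.resize(t[130:250,165:325],None,fx=5,fy=5,interpolation=2))
cv2.imwrite("pics/s0z.png",cv2.resize(s[160:325,125:325],None,fx=3.6,fy=3.6,interpolation=2))
E
```

```text
(no output)
```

View pics/t0z.png

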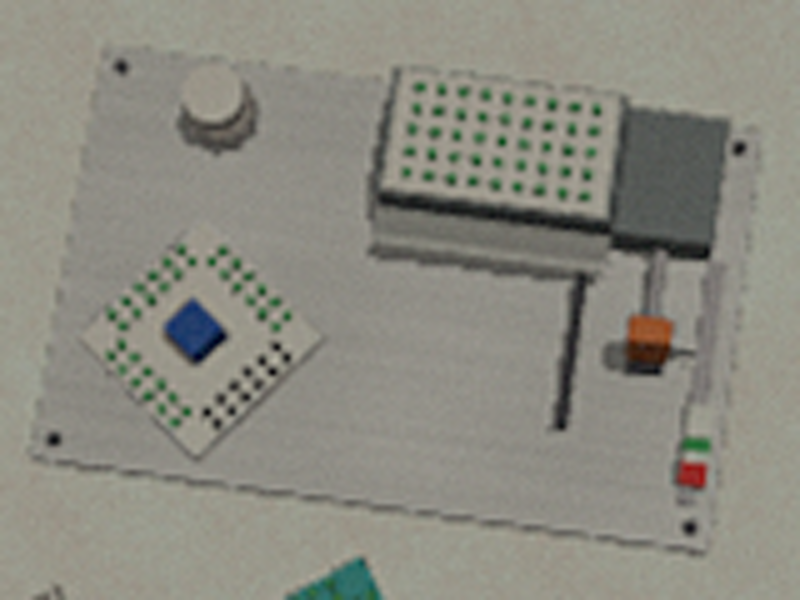

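View pics/s0z.png

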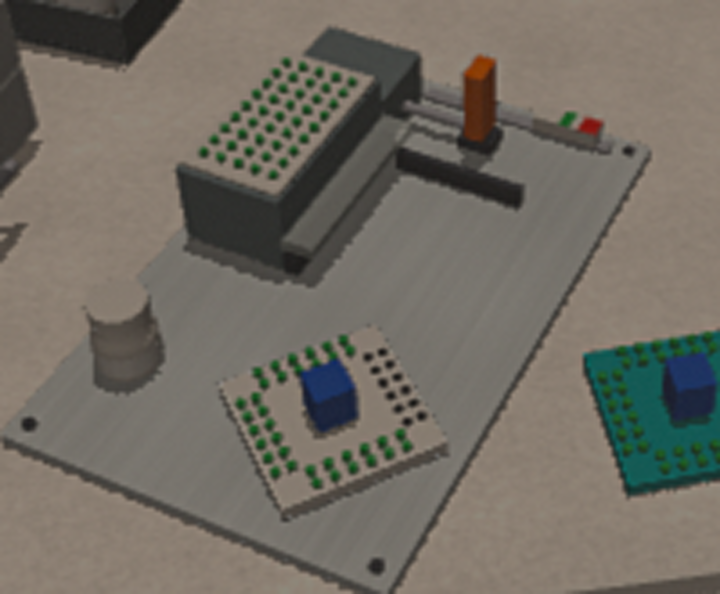

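The empty side faces lower right in the top view. Next I measure the poses by fitting edges in both views.

```bash
cat > h.py <<'E'
import cv2,numpy as np
from bench import arm
M={n:arm.camera_model(n) for n in("side","top")}
def toplane(n,uv,z):
    m=M[n];uv=np.atleast_2d(np.array(uv,float));P=np.array(m['pose'])
    d=np.c_[(uv[:,0]-m['cx'])/m['fx'],(uv[:,1]-m['cy'])/m['fy'],np.ones(len(uv))]@P[:3,:3].T
    o=P[:3,3];return o+d*((z-o[2])/d[:,2])[:,None]
def proj(n,X):
    m=M[n];P=np.array(m['pose']);X=np.atleast_2d(np.array(X,float))
    c=(X-P[:3,3])@P[:3,:3];return np.c_[c[:,0]/c[:,2]*m['fx']+m['cx'],c[:,1]/c[:,2]*m['fy']+m['cy']]
def edge(img,a,b,w=4,n=60,t0=.06,t1=.94):
    """subpixel edge points near segment a-b: strongest colour gradient across"""
    a=np.array(a,float);b=np.array(b,float);t=(b-a)/np.linalg.norm(b-a);nn=np.array([-t[1],t[0]])
    f=cv2.GaussianBlur(img,(0,0),.7).astype(np.float32)
    s=np.arange(-w,w+.01,.25);pts=[]
    for k in np.linspace(t0,t1,n):
        p=a+(b-a)*k;q=p+s[:,None]*nn
        v=cv2.remap(f,q[:,0:1].astype(np.float32),q[:,1:2].astype(np.float32),1).reshape(-1,3)
        g=np.linalg.norm(v[4:]-v[:-4],axis=1);i=g.argmax();pts.append(p+nn*s[i+2])
    pts=np.array(pts,np.float32)
    vx,vy,x,y=cv2.fitLine(pts,cv2.DIST_HUBER,0,.01,.001).ravel()
    r=np.abs((pts-[x,y])@np.array([-vy,vx]))
    return np.array([x,y]),np.array([vx,vy]),np.median(r)
def inter(l,m):
    k=np.linalg.solve(np.c_[l[1],-m[1]],m[0]-l[0]);return l[0]+k[0]*l[1]
def quad(img,c,**k):
    L=[edge(img,c[i],c[(i+1)%4],**k) for i in range(4)]
    return np.array([inter(L[i-1],L[i]) for i in range(4)]),[l[2] for l in L]
def rigid(A,B): # 2D A->B
    ca,cb=A.mean(0),B.mean(0);H=(A-ca).T@(B-cb)
    th=np.arctan2(H[0,1]-H[1,0],H[0,0]+H[1,1]);R=np.array([[np.cos(th),-np.sin(th)],[np.sin(th),np.cos(th)]])
    t=cb-R@ca;return th,t,np.linalg.norm(A@R.T+t-B,axis=1)
E
python3 - <<'E'
from h import *
np.set_printoptions(precision=1,suppress=True)
I={n:np.load(n+"0.npz")['p'] for n in("top","side")}
zt=lambda x,y:(165+x/5,130+y/5); zs=lambda x,y:(125+x/3.6,160+y/3.6)
bed=np.array([[170,295],[170,-175],[-130,-175],[-130,295.]])
for n,c in(("top",[zt(105,47),zt(765,130),zt(708,550),zt(32,458)]),):
    q,r=quad(I[n],c,w=3);X=toplane(n,q,12)[:,:2];th,t,e=rigid(bed,X);print(n,q,r,"loader",np.degrees(th),t,e)
    np.save("loader.npy",[th,*t])
R=np.array([[np.cos(th),-np.sin(th)],[np.sin(th),np.cos(th)]])
# check in side
print("side pred corners",proj("side",np.c_[bed@R.T+t,np.full(4,12)]))
pl=np.array([[60,60],[60,-60],[-60,-60],[-60,60.]])
# empty corners first: plate (60,60)=left end of empty side looking from centre out
for n,c in(("top",[zt(325,338),zt(198,460),zt(82,336),zt(200,222)]),("side",[zs(373,325),zs(448,450),zs(285,518),zs(220,385)])):
    z=24
    q,r=quad(I[n],c,w=2.5,t0=.1,t1=.9);X=toplane(n,q,z)[:,:2]
    # orientation: cyc order top image [right,bottom,left,top]
    best=min(( (rigid(np.roll(A,k,0),X)) for A in(pl,) for k in [0]),key=lambda o:o[2].sum())
    print(n,q,r,"plate",np.degrees(best[0]),best[1],best[2])
for n in I:
    hsv=cv2.cvtColor(I[n],cv2.COLOR_RGB2HSV)
    for nm,lo,hi in(("blue",(105,120,40),(130,255,255)),("orange",(5,150,90),(18,255,255)),("red",(0,150,80),(4,255,255)),("green",(50,100,50),(75,255,255))):
        m=cv2.inRange(hsv,lo,hi);k,l,s,ce=cv2.connectedComponentsWithStats(m)
        print(n,nm,[(ce[i].round(1).tolist(),s[i].tolist()) for i in range(1,k) if s[i,4]>12])
E
```

```text
top [[184.7 138.1]
 [318.5 154.5]
 [306.3 240.9]
 [169.7 222.3]] [np.float32(0.34929913), np.float32(0.61568046), np.float32(0.24511856), np.float32(0.2515207)] loader -6.709118482223694 [548.7  71.8] [3.1 6.3 3.1 3.7]
side pred corners [[123.8 280.9]
 [217.6 174.5]
 [305.3 200.7]
 [232.  325.4]]
top [[229.2 198.1]
 [204.7 222.1]
 [182.  195.7]
 [205.1 174.4]] [np.float32(0.55599415), np.float32(0.81740147), np.float32(0.335059), np.float32(0.28280798)] plate -134.85175669953549 [537.9 262.2] [2.3 2.  6.6 5.2]
side [[227.4 250.6]
 [250.2 285.1]
 [204.5 304.6]
 [187.6 265. ]] [np.float32(0.34381709), np.float32(0.19334689), np.float32(0.37550396), np.float32(0.589621)] plate -134.8850990114466 [535.6 266.4] [6.7 3.5 5.6 7.8]
top blue [([203.4, 195.8], [198, 190, 11, 12, 77]), ([49.9, 244.6], [4, 219, 92, 52, 4220]), ([228.9, 264.5], [223, 259, 12, 12, 81])]
top orange [([294.5, 196.0], [291, 194, 8, 5, 38])]
top red [([141.3, 181.7], [135, 175, 14, 14, 137]), ([303.0, 224.5], [301, 223, 5, 4, 19])]
top green []
side blue [([479.2, 2.2], [454, 0, 46, 7, 226]), ([389.0, 50.0], [366, 29,
[... 841 characters left out ...]
94, 337, 6, 4, 14]), ([303.6, 337.4], [301, 336, 6, 3, 13]), ([282.5, 340.2], [280, 339, 6, 3, 13]), ([289.5, 339.2], [287, 338, 6, 3, 13]), ([326.7, 342.7], [324, 341, 6, 4, 15]), ([319.5, 343.6], [317, 342, 6, 4, 15]), ([298.3, 346.6], [296, 345, 6, 4, 15]), ([305.3, 345.7], [303, 344, 6, 4, 16]), ([312.4, 344.6], [310, 344, 6, 3, 13]), ([283.9, 348.6], [281, 347, 7, 4, 15]), ([291.2, 347.6], [289, 346, 6, 4, 16]), ([322.2, 351.8], [320, 351, 6, 3, 15]), ([329.0, 350.9], [327, 350, 6, 3, 14]), ([307.2, 353.8], [305, 353, 6, 3, 15]), ([314.5, 352.8], [312, 352, 6, 3, 13]), ([293.0, 355.8], [290, 355, 7, 3, 16]), ([300.2, 354.8], [298, 354, 6, 3, 15]), ([285.4, 356.9], [283, 356, 6, 3, 15])]
```

```bash
python3 - <<'E'
from h import *
np.set_printoptions(precision=2,suppress=True)
I={n:np.load(n+"0.npz")['p'] for n in("top","side")}
th,tx,ty=np.load("loader.npy")
R=np.array([[np.cos(th),-np.sin(th)],[np.sin(th),np.cos(th)]]);t=np.array([tx,ty])
W=lambda p,z:np.c_[np.atleast_2d(p)@R.T+t,np.full(len(np.atleast_2d(p)),z)]
E=[("left",(170,295),(-130,295),1,295),("front",(-130,295),(-130,-175),0,-130),("right",(-130,-175),(170,-175),1,-175),("back",(170,240),(170,130),0,170)]
for n in("top","side"):
    for nm,a,b,ax,val in E:
        q=proj(n,W([a,b],12));l=edge(I[n],q[0],q[1],w=3.5)
        X=toplane(n,[l[0]-30*l[1],l[0]+30*l[1]],12)[:,:2];d=X[1]-X[0]
        loc=(X-t)@R;
        print(n,nm,"res",l[2],"loader-frame offset at ends",loc[:,ax]-val,"world ang",np.degrees(np.arctan2(d[1],d[0]))%90)
    im=I[n][:,:,::-1].copy()
# overlay
f=5;x0,y0=165,130
im=cv2.resize(I["top"][130:250,165:325,::-1],None,fx=f,fy=f,interpolation=2)
def dr(im,n,P,z,x0,y0,f,col):
    q=((proj(n,W(P,z))-[x0,y0]+.5)*f).astype(int);cv2.polylines(im,[q.reshape(-1,1,2)],True,col,1)
im2=cv2.resize(I["side"][160:330,120:320,::-1],None,fx=3.6,fy=3.6,interpolation=2)
for P,z,c in(([[170,295],[170,-175],[-130,-175],[-130,295]],12,(0,0,255)),([[-60,-60],[50,-60]],30,(255,0,255)),([[160,80],[160,-80],[70,-80],[70,80]],85,(255,255,0)),([[160,-80],[160,-150],[70,-150],[70,-80]],62,(0,255,255)),([[44,80],[44,-80]],47,(0,255,0)),([[9,-100],[9,-130],[-9,-130],[-9,-100]],96,(255,0,0))):
    dr(im,"top",P,z,165,130,5,c);dr(im2,"side",P,z,120,160,3.6,c)
cv2.imwrite("pics/ov_t.png",im);cv2.imwrite("pics/ov_s.png",im2)
E
```

```text
top left res 0.23264298 loader-frame offset at ends [2.32 2.63] world ang 83.37430230328704
top front res 0.3300507 loader-frame offset at ends [-3.78 -3.09] world ang 83.48332430608296
top right res 1.091181 loader-frame offset at ends [ 8.49 -3.99] world ang 79.92312460007801
top back res 0.25117752 loader-frame offset at ends [2.2  3.11] world ang 83.5351542839073
side left res 0.17191888 loader-frame offset at ends [4.98 5.65] world ang 83.03785970105702
side front res 0.1891049 loader-frame offset at ends [-3.92 -4.91] world ang 82.99374014184849
side right res 0.94098777 loader-frame offset at ends [13.49  5.18] world ang 85.69783303275813
side back res 0.88131183 loader-frame offset at ends [  7.54 -13.63] world ang 76.02017502795695
```

View pics/ov_t.png

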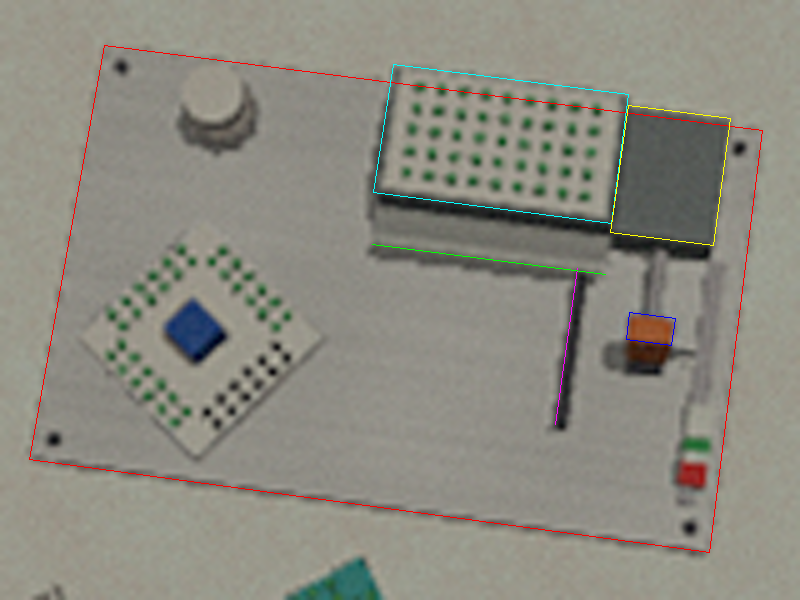

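View pics/ov_s.png

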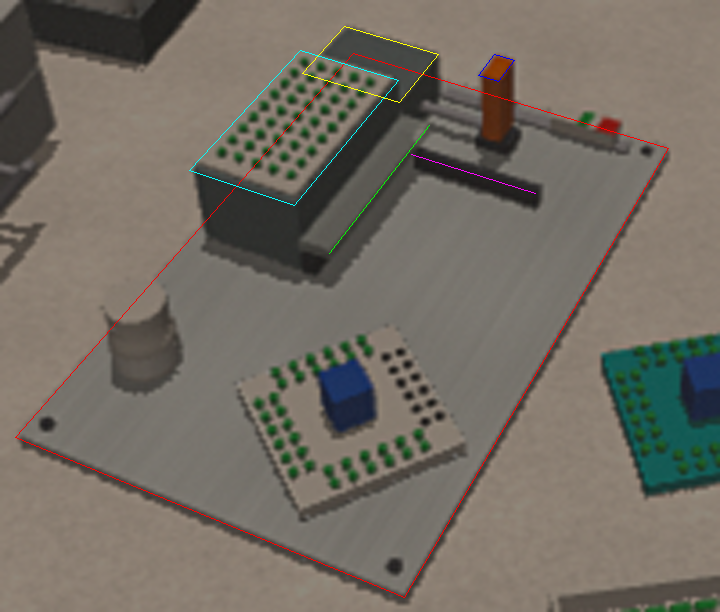

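Overlays fit well: the loader yaw is about -6.7° and the origin about (549,72). The plate yaw is about -134.9° and its centre about (537,264), so it needs a turn of about +128°. I'll move there high up first.

Call:
servo_tool:
  rows:
    - {"x": -3.2, "y": 2.1, "fingers": 6}
    - {"x": -3.2, "y": 2.1}
    - {"x": -3.2, "y": 2.1}
    - {"x": -3.2, "y": 2.1}
    - {"x": -3.2, "y": 2.1}
    - {"x": -3.2, "y": 2.1}
    - {"x": -3.2, "y": 2.1}
    - {"x": -3.2, "y": 2.1}
    - {"x": -3.2, "y": 2.1}
    - {"x": -3.2, "y": 2.1}

```text
invalid input at $.rows[0]: expected keys fingers, x, y, z, turn
```

Call:
servo_tool:
  rows:
    - {"x": -2, "y": 3.5}
    - {"x": -2, "y": 3.5}
    - {"x": -2, "y": 3.5}
    - {"x": -2, "y": 3.5}
    - {"x": -2, "y": 3.5}
    - {"x": -2, "y": 3.5}
    - {"x": -2, "y": 3.5}
    - {"x": -2, "y": 3.5}
    - {"x": -2, "y": 3.5}
    - {"x": -2, "y": 3.5}

```text
invalid input at $.rows[0]: expected keys fingers, x, y, z, turn
```

Call:
servo_tool:
  rows:
    - {"turn": -5.9}
    - {"turn": -5.9}
    - {"turn": -5.9}
    - {"turn": -5.9}
    - {"turn": -5.9}
    - {}

```text
invalid input at $.rows[0]: expected keys fingers, x, y, z, turn
```

```bash
cat >> h.py <<'E'
from scipy.spatial.transform import Rotation as Ro
def st():
    s=arm.read_state();m=Ro.from_quat(s['ee_rot']).as_matrix()
    print("t %.2f pos"%s['clock'],s['position'].round(1),"jawyaw %.2f"%np.degrees(np.arctan2(m[1,1],m[0,1])),"toolz",m[:,2].round(4),"j6 %.2f"%s['joints'][5],"F",s['contact_force'].round(1),"w %.1f"%s['gripper_width'])
    return s,m
def shift(target):
    s,m=st();print("tool shift cm",((np.array(target)-s['position'])@m/10).round(2))
def knob(n,p,zt=58):
    hsv=cv2.cvtColor(p,cv2.COLOR_RGB2HSV)
    m=cv2.inRange(hsv,(105,120,40),(130,255,255));k,l,s,ce=cv2.connectedComponentsWithStats(m);return l,s,ce
E
python3 - <<'E'
from h import *
np.set_printoptions(precision=1,suppress=True)
# knob: model projection silhouettes centroid compare
I={n:np.load(n+"0.npz")['p'] for n in("top","side")}
for n,c in(("top",(203.4,195.8)),("side",(216,269.1))):
    l,s,ce=knob(n,I[n]);i=np.linalg.norm(ce-c,axis=1).argmin()
    m=(l==i)
    # silhouette of knob box for plate guess, shift guess by centroid residual (at mid height ray)
    xy=np.array([537.,264.])
    for _ in range(4):
        th=np.radians(-134.9);R=np.array([[np.cos(th),-np.sin(th)],[np.sin(th),np.cos(th)]])
        b=np.array([[15,15],[15,-15],[-15,-15],[-15,15]])@R.T+xy
        P=proj(n,np.r_[np.c_[b,np.full(4,58)],np.c_[b,np.full(4,24)]]).astype(np.float32)
        mo=cv2.moments(cv2.convexHull(P));cc=np.array([mo['m10'],mo['m01']])/mo['m00']
        xy+= (toplane(n,ce[i],45)-toplane(n,cc,45))[0,:2]
    print(n,"knob xy",xy, s[i,4], mo['m00'])
shift([537,264,230])
E
```

```text
top knob xy [539.9 266. ] 77 101.23444133729208
side knob xy [540.  261.9] 202 257.1443383016158
t 0.10 pos [ 168.3 -601.4  230.3] jawyaw 105.62 toolz [-0.  0. -1.] j6 -0.26 F [ 0.  -0.8  0.7] w 85.5
tool shift cm [-58.8  73.4   0.2]
```

Call:
servo_tool:
  rows:
    - {"x": -3.2, "y": 2.1, "z": 0, "turn": 0, "fingers": 6}
    - {"x": -3.2, "y": 2.1, "z": 0, "turn": 0, "fingers": 6}
    - {"x": -3.2, "y": 2.1, "z": 0, "turn": 0, "fingers": 6}
    - {"x": -3.2, "y": 2.1, "z": 0, "turn": 0, "fingers": 6}
    - {"x": -3.2, "y": 2.1, "z": 0, "turn": 0, "fingers": 6}
    - {"x": -3.2, "y": 2.1, "z": 0, "turn": 0, "fingers": 6}
    - {"x": -3.2, "y": 2.1, "z": 0, "turn": 0, "fingers": 6}
    - {"x": -3.2, "y": 2.1, "z": 0, "turn": 0, "fingers": 6}
    - {"x": -3.2, "y": 2.1, "z": 0, "turn": 0, "fingers": 6}
    - {"x": -3.2, "y": 2.1, "z": 0, "turn": 0, "fingers": 6}

```text
clock: 0.93
position: [420.7, -311.6, 231.1]
ee_rot: [-0.136, 0.991, 0.0, -0.0]
contact_force: [0.7, -0.7, -0.6]
gripper_width: 60.1
```

Call:
servo_tool:
  rows:
    - {"x": -2, "y": 3.5, "z": 0, "turn": 0, "fingers": 6}
    - {"x": -2, "y": 3.5, "z": 0, "turn": 0, "fingers": 6}
    - {"x": -2, "y": 3.5, "z": 0, "turn": 0, "fingers": 6}
    - {"x": -2, "y": 3.5, "z": 0, "turn": 0, "fingers": 6}
    - {"x": -2, "y": 3.5, "z": 0, "turn": 0, "fingers": 6}
    - {"x": -2, "y": 3.5, "z": 0, "turn": 0, "fingers": 6}
    - {"x": -2, "y": 3.5, "z": 0, "turn": 0, "fingers": 6}
    - {"x": -2, "y": 3.5, "z": 0, "turn": 0, "fingers": 6}
    - {"x": -2, "y": 3.5, "z": 0, "turn": 0, "fingers": 6}
    - {"x": -2, "y": 3.5, "z": 0, "turn": 0, "fingers": 6}

```text
clock: 1.77
position: [518.0, 79.6, 231.2]
ee_rot: [-0.136, 0.991, 0.0, -0.0]
contact_force: [1.2, -0.7, -0.7]
gripper_width: 60.3
```

Call:
servo_tool:
  rows:
    - {"x": 0, "y": 0, "z": 0, "turn": -5.9, "fingers": 6}
    - {"x": 0, "y": 0, "z": 0, "turn": -5.9, "fingers": 6}
    - {"x": 0, "y": 0, "z": 0, "turn": -5.9, "fingers": 6}
    - {"x": 0, "y": 0, "z": 0, "turn": -5.9, "fingers": 6}
    - {"x": 0, "y": 0, "z": 0, "turn": -5.9, "fingers": 6}
    - {"x": 0, "y": 0, "z": 0, "turn": 0, "fingers": 6}

```text
clock: 2.27
position: [518.0, 77.6, 230.9]
ee_rot: [-0.385, 0.923, 0.0, -0.001]
contact_force: [-0.2, -0.7, -0.3]
gripper_width: 60.2
```

```bash
python3 - <<'E'
from h import *
shift([540,264,130])
E
```

```text
t 2.27 pos [518.   77.6 230.9] jawyaw 135.23 toolz [-1.e-03 -2.e-04 -1.e+00] j6 -1.24 F [-0.2 -0.7 -0.3] w 60.2
tool shift cm [-14.8   11.56  10.08]
```

Call:
servo_tool:
  rows:
    - {"x": -2.46, "y": 1.93, "z": 0, "turn": 0, "fingers": 6}
    - {"x": -2.46, "y": 1.93, "z": 0, "turn": 0, "fingers": 6}
    - {"x": -2.46, "y": 1.93, "z": 0, "turn": 0, "fingers": 6}
    - {"x": -2.46, "y": 1.93, "z": 0, "turn": 0, "fingers": 6}
    - {"x": -2.46, "y": 1.93, "z": 0, "turn": 0, "fingers": 6}
    - {"x": -2.46, "y": 1.93, "z": 0, "turn": 0, "fingers": 6}
    - {"x": 0, "y": 0, "z": 3, "turn": 0, "fingers": 6}
    - {"x": 0, "y": 0, "z": 3, "turn": 0, "fingers": 6}
    - {"x": 0, "y": 0, "z": 3, "turn": 0, "fingers": 6}
    - {"x": 0, "y": 0, "z": 0, "turn": 0, "fingers": 6}

```text
clock: 3.1
position: [536.4, 261.6, 134.5]
ee_rot: [-0.382, 0.924, -0.001, -0.007]
contact_force: [-1.1, -1.8, -1.0]
gripper_width: 59.8
```

```bash
python3 - <<'E'
from h import *
p,d=arm.get_image("side")
cv2.imwrite("pics/s1z.png",cv2.resize(p[140:330,100:320,::-1],None,fx=3.2,fy=3.2,interpolation=2))
shift([540,264,32])
print(proj("side",[540,264,58]))
E
```

```text
t 3.15 pos [538.5 262.4 138. ] jawyaw 135.01 toolz [-0.0066 -0.0052 -1.    ] j6 -1.51 F [ 0.2 -1.   0.9] w 60.3
tool shift cm [-3.100e-01 -1.000e-02  1.059e+01]
[[215.13298719 265.30601857]]
```

View pics/s1z.png

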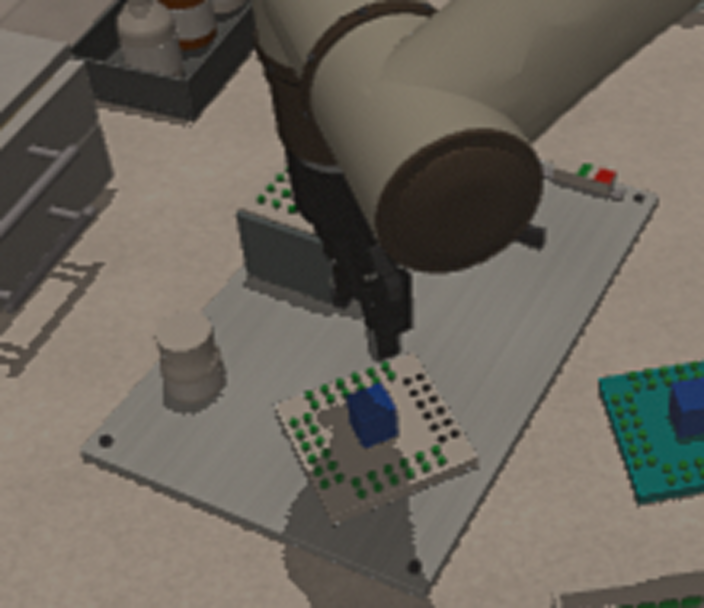

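The fingers hang above the knob at crop (385,350), lined up with it. Going down.

Call:
servo_tool:
  rows:
    - {"x": -0.3, "y": 0, "z": 2, "turn": 0, "fingers": 6}
    - {"x": 0, "y": 0, "z": 2, "turn": 0, "fingers": 6}
    - {"x": 0, "y": 0, "z": 2, "turn": 0, "fingers": 6}
    - {"x": 0, "y": 0, "z": 0, "turn": 0, "fingers": 6}
    - {"x": 0, "y": 0, "z": 0, "turn": 0, "fingers": 6}

```text
clock: 3.57
position: [543.3, 266.1, 82.6]
ee_rot: [-0.383, 0.924, -0.0, 0.001]
contact_force: [0.0, 0.3, 0.2]
gripper_width: 59.9
```

```bash
python3 - <<'E'
from h import *
for n in("side","top"):
    p,d=arm.get_image(n);c=p[140:330,100:320] if n=="side" else p[130:270,165:325]
    cv2.imwrite(f"pics/{n}2z.png",cv2.resize(c[:,:,::-1],None,fx=3.2,fy=3.2,interpolation=2))
shift([540,264,32])
E
```

```text
t 3.67 pos [544.  266.8  83.9] jawyaw 135.13 toolz [ 0.0038  0.0023 -1.    ] j6 -1.51 F [ 0.1 -0.3  0.3] w 60.1
tool shift cm [0.51 0.09 5.19]
```

View pics/side2z.png

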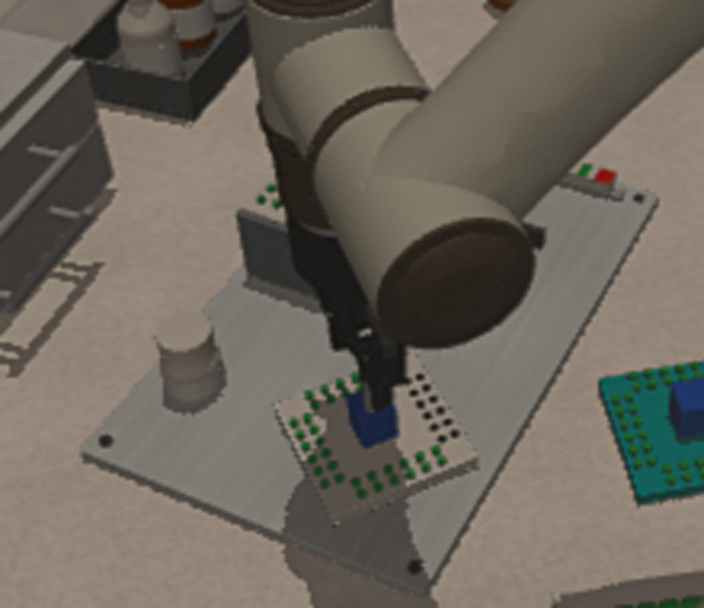

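View pics/top2z.png

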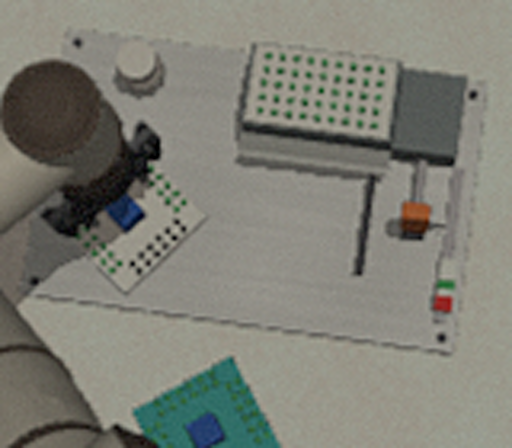

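The fingers straddle the knob in both views. I'll finish the descent and close.

Call:
servo_tool:
  rows:
    - {"x": 0.3, "y": 0.05, "z": 1.7, "turn": 0, "fingers": 6}
    - {"x": 0, "y": 0, "z": 1.7, "turn": 0, "fingers": 6}
    - {"x": 0, "y": 0, "z": 1.7, "turn": 0, "fingers": 6}
    - {"x": 0, "y": 0, "z": 0, "turn": 0, "fingers": 6}
    - {"x": 0, "y": 0, "z": 0, "turn": 0, "fingers": 6}
    - {"x": 0, "y": 0, "z": 0, "turn": 0, "fingers": 6}

```text
clock: 4.17
position: [541.3, 265.1, 32.4]
ee_rot: [-0.384, 0.923, 0.0, 0.002]
contact_force: [0.2, -0.1, 0.5]
gripper_width: 59.9
```

```bash
python3 - <<'E'
from h import *
shift([540,264,32])
E
```

```text
t 4.17 pos [541.3 265.1  32.4] jawyaw 135.16 toolz [ 0.0031  0.0019 -1.    ] j6 -1.51 F [ 0.2 -0.1  0.5] w 59.9
tool shift cm [0.17 0.02 0.04]
```

Call:
servo_tool:
  rows:
    - {"x": 0, "y": 0, "z": 0, "turn": 0, "fingers": 2}
    - {"x": 0, "y": 0, "z": 0, "turn": 0, "fingers": 2}
    - {"x": 0, "y": 0, "z": 0, "turn": 0, "fingers": 2}
    - {"x": 0, "y": 0, "z": 0, "turn": 0, "fingers": 2}
    - {"x": 0, "y": 0, "z": 0, "turn": 0, "fingers": 2}
    - {"x": 0, "y": 0, "z": 0, "turn": 0, "fingers": 2}

```text
clock: 4.67
position: [540.8, 264.9, 31.9]
ee_rot: [-0.384, 0.923, 0.0, 0.001]
contact_force: [-1.6, 0.2, 6.1]
gripper_width: 29.0
```

```bash
python3 - <<'E'
from h import *
st()
E
```

```text
t 4.67 pos [540.8 264.9  31.9] jawyaw 135.16 toolz [ 0.0022  0.0015 -1.    ] j6 -1.51 F [-1.6  0.2  6.1] w 29.0
```

Gripped at 29.0 mm. Lifting, then turning.

Call:
servo_tool:
  rows:
    - {"x": 0, "y": 0, "z": -1, "turn": 0, "fingers": 2}
    - {"x": 0, "y": 0, "z": -1.5, "turn": 0, "fingers": 2}
    - {"x": 0, "y": 0, "z": -1.5, "turn": 0, "fingers": 2}
    - {"x": 0, "y": 0, "z": 0, "turn": 0, "fingers": 2}

```text
clock: 5.0
position: [541.4, 265.1, 73.1]
ee_rot: [-0.384, 0.923, 0.0, 0.002]
contact_force: [0.4, -0.1, -1.8]
gripper_width: 28.6
```

Call:
servo_tool:
  rows:
    - {"x": 0, "y": 0, "z": 0, "turn": -4, "fingers": 2}
    - {"x": 0, "y": 0, "z": 0, "turn": -7, "fingers": 2}
    - {"x": 0, "y": 0, "z": 0, "turn": -7, "fingers": 2}
    - {"x": 0, "y": 0, "z": 0, "turn": -7, "fingers": 2}
    - {"x": 0, "y": 0, "z": 0, "turn": -7, "fingers": 2}
    - {"x": 0, "y": 0, "z": 0, "turn": -7, "fingers": 2}
    - {"x": 0, "y": 0, "z": 0, "turn": -7, "fingers": 2}
    - {"x": 0, "y": 0, "z": 0, "turn": -7, "fingers": 2}
    - {"x": 0, "y": 0, "z": 0, "turn": -7, "fingers": 2}
    - {"x": 0, "y": 0, "z": 0, "turn": -7, "fingers": 2}

```text
clock: 5.83
position: [539.2, 263.6, 69.1]
ee_rot: [0.831, -0.556, -0.001, 0.001]
contact_force: [-0.3, 0.7, -3.3]
gripper_width: 29.2
```

Call:
servo_tool:
  rows:
    - {"x": 0, "y": 0, "z": 0, "turn": -7, "fingers": 2}
    - {"x": 0, "y": 0, "z": 0, "turn": -7, "fingers": 2}
    - {"x": 0, "y": 0, "z": 0, "turn": -7, "fingers": 2}
    - {"x": 0, "y": 0, "z": 0, "turn": -7, "fingers": 2}
    - {"x": 0, "y": 0, "z": 0, "turn": -7, "fingers": 2}
    - {"x": 0, "y": 0, "z": 0, "turn": -7, "fingers": 2}
    - {"x": 0, "y": 0, "z": 0, "turn": -7, "fingers": 2}
    - {"x": 0, "y": 0, "z": 0, "turn": -7, "fingers": 2}
    - {"x": 0, "y": 0, "z": 0, "turn": -5, "fingers": 2}
    - {"x": 0, "y": 0, "z": 0, "turn": 0, "fingers": 2}

```text
clock: 6.67
position: [539.2, 263.6, 69.1]
ee_rot: [0.998, -0.059, -0.001, 0.001]
contact_force: [-0.3, 0.6, -2.4]
gripper_width: 29.0
```

```bash
cat >> h.py <<'E'
TH=np.radians(-6.7);O=np.array([549.,72.])
RL=np.array([[np.cos(TH),-np.sin(TH)],[np.sin(TH),np.cos(TH)]])
def L2W(x,y,z): return np.r_[RL@[x,y]+O,z]
def W2L(p): return np.r_[RL.T@(np.array(p[:2])-O),p[2]].round(1)
def pic(n,name):
    p,d=arm.get_image(n);c=p[140:330,100:320] if n=="side" else p[130:270,165:325]
    cv2.imwrite(f"pics/{name}.png",cv2.resize(c[:,:,::-1],None,fx=3.5,fy=3.5,interpolation=2));return p
E
python3 - <<'E'
from h import *
pic("side","s3");pic("top","t3")
shift(L2W(-65,6,72))
E
```

```text
t 6.77 pos [539.5 263.8  69.5] jawyaw -97.03 toolz [-1.5e-03 -9.0e-04 -1.0e+00] j6 0.72 F [ 0.4 -0.5 -4. ] w 29.1
tool shift cm [-3.21 18.35 -0.23]
```

View pics/s3.png

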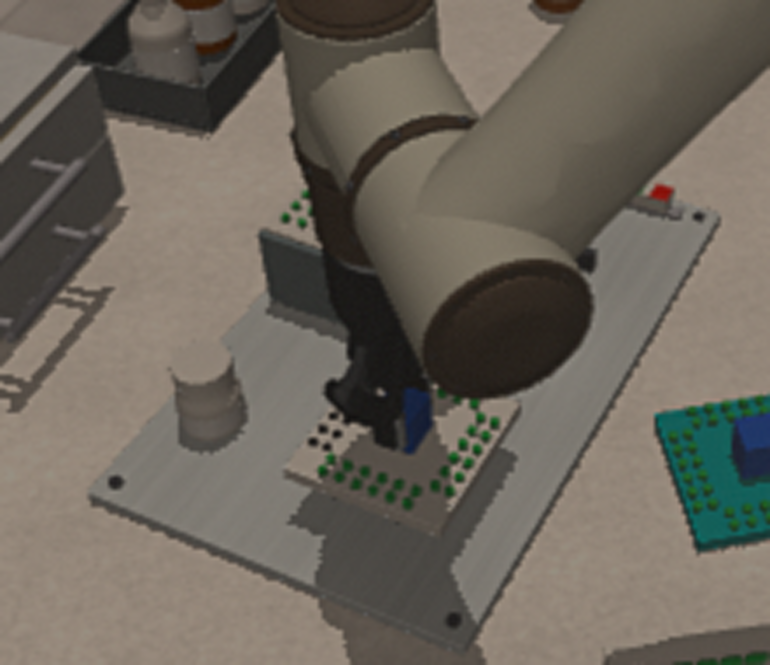

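View pics/t3.png

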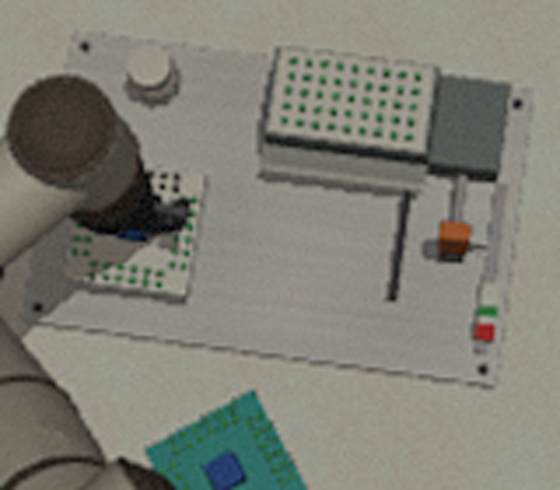

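The empty side now faces the loader head and is square to it. Carrying the plate in front of the seat.

Call:
servo_tool:
  rows:
    - {"x": -0.6, "y": 1, "z": 0, "turn": 0, "fingers": 2}
    - {"x": -0.6, "y": 2, "z": 0, "turn": 0, "fingers": 2}
    - {"x": -0.5, "y": 2.4, "z": 0, "turn": 0, "fingers": 2}
    - {"x": -0.5, "y": 2.5, "z": 0, "turn": 0, "fingers": 2}
    - {"x": -0.5, "y": 2.5, "z": 0, "turn": 0, "fingers": 2}
    - {"x": -0.5, "y": 2.5, "z": 0, "turn": 0, "fingers": 2}
    - {"x": 0, "y": 2.5, "z": 0, "turn": 0, "fingers": 2}
    - {"x": 0, "y": 2, "z": 0, "turn": 0, "fingers": 2}
    - {"x": 0, "y": 0.95, "z": 0, "turn": 0, "fingers": 2}
    - {"x": 0, "y": 0, "z": 0, "turn": 0, "fingers": 2}

```text
clock: 7.6
position: [485.5, 84.1, 70.2]
ee_rot: [0.998, -0.062, -0.001, 0.0]
contact_force: [0.1, 0.5, -2.8]
gripper_width: 29.3
```

```bash
python3 - <<'E'
from h import *
pic("side","s4");pic("top","t4")
s,m=st();print(W2L(s['position']))
shift(L2W(-65,6,34))
E
```

```text
t 7.70 pos [486.8  86.   70.4] jawyaw -96.94 toolz [ 8.e-04  4.e-04 -1.e+00] j6 0.95 F [ 0.8  0.5 -2.7] w 28.9
[-63.4   6.7  70.4]
t 7.70 pos [486.8  86.   70.4] jawyaw -96.94 toolz [ 8.e-04  4.e-04 -1.e+00] j6 0.95 F [ 0.8  0.5 -2.7] w 28.9
tool shift cm [-0.16  0.07  3.64]
```

View pics/s4.png

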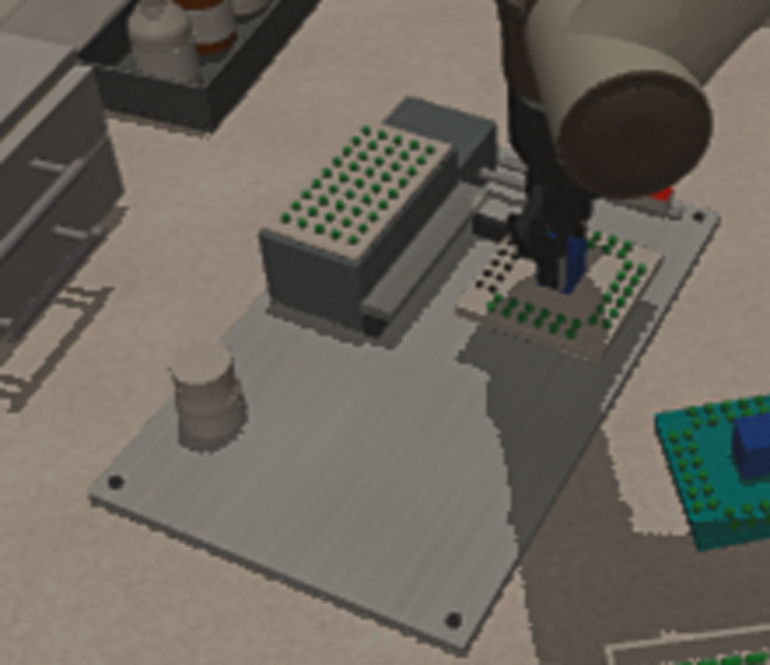

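View pics/t4.png

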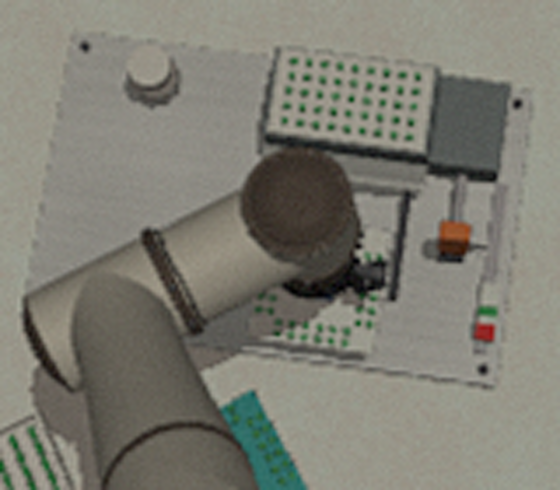

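The plate is in front of the lip, just left of the fence. I'll lower it with a bit more clearance.

Call:
servo_tool:
  rows:
    - {"x": -0.2, "y": -0.4, "z": 0, "turn": 0, "fingers": 2}
    - {"x": 0, "y": 0, "z": 1, "turn": 0, "fingers": 2}
    - {"x": 0, "y": 0, "z": 1, "turn": 0, "fingers": 2}
    - {"x": 0, "y": 0, "z": 0.8, "turn": 0, "fingers": 2}
    - {"x": 0, "y": 0, "z": 0.5, "turn": 0, "fingers": 2}
    - {"x": 0, "y": 0, "z": 0, "turn": 0, "fingers": 2}
    - {"x": 0, "y": 0, "z": 0, "turn": 0, "fingers": 2}

```text
clock: 8.28
position: [484.9, 90.4, 37.1]
ee_rot: [0.998, -0.06, -0.0, 0.0]
contact_force: [0.0, 0.3, -2.1]
gripper_width: 29.0
```

```bash
python3 - <<'E'
from h import *
p=pic("side","s5")
s,m=st();print(W2L(s['position']))
E
```

```text
t 8.33 pos [485.1  90.5  37.5] jawyaw -96.84 toolz [ 4.e-04  0.e+00 -1.e+00] j6 0.94 F [-0.6 -0.4 -2.2] w 29.0
[-65.6  10.9  37.5]
```

View pics/s5.png

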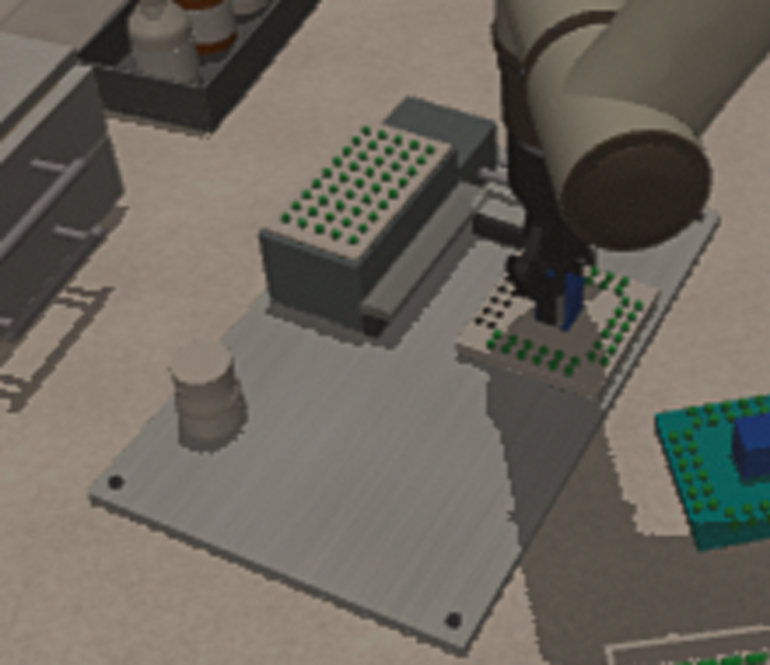

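Call:
servo_tool:
  rows:
    - {"x": 0, "y": 0, "z": 0.3, "turn": 0, "fingers": 2}
    - {"x": 0, "y": 0, "z": 0.15, "turn": 0, "fingers": 2}
    - {"x": 0, "y": 0, "z": 0.05, "turn": 0, "fingers": 2}
    - {"x": 0, "y": 0, "z": 0, "turn": 0, "fingers": 2}
    - {"x": 0, "y": 0, "z": 0, "turn": 0, "fingers": 2}

```text
clock: 8.75
position: [484.9, 90.0, 32.4]
ee_rot: [0.998, -0.06, 0.0, -0.0]
contact_force: [-1.0, -0.1, -2.4]
gripper_width: 29.1
```

Call:
servo_tool:
  rows:
    - {"x": 0.4, "y": 0, "z": 0, "turn": 0, "fingers": 2}
    - {"x": 0.5, "y": 0, "z": 0, "turn": 0, "fingers": 2}
    - {"x": 0.6, "y": 0, "z": 0, "turn": 0, "fingers": 2}
    - {"x": 0.6, "y": 0, "z": 0, "turn": 0, "fingers": 2}
    - {"x": 0.6, "y": 0, "z": 0, "turn": 0, "fingers": 2}
    - {"x": 0.6, "y": 0, "z": 0, "turn": 0, "fingers": 2}
    - {"x": 0.5, "y": 0, "z": 0, "turn": 0, "fingers": 2}
    - {"x": 0.4, "y": 0, "z": 0, "turn": 0, "fingers": 2}
    - {"x": 0, "y": 0, "z": 0, "turn": 0, "fingers": 2}
    - {"x": 0, "y": 0, "z": 0, "turn": 0, "fingers": 2}

```text
clock: 9.58
position: [526.5, 84.9, 32.1]
ee_rot: [0.998, -0.06, -0.0, 0.0]
contact_force: [-0.6, -0.2, -3.3]
gripper_width: 29.1
```

```bash
python3 - <<'E'
from h import *
p=pic("side","s6")
p=pic("top","t6")
s,m=st();print(W2L(s['position']))
E
```

```text
t 9.68 pos [526.1  84.9  32.2] jawyaw -96.88 toolz [-6.e-04 -1.e-04 -1.e+00] j6 0.99 F [-0.3 -0.1 -2.4] w 28.8
[-24.3  10.1  32.2]
```

View pics/s6.png

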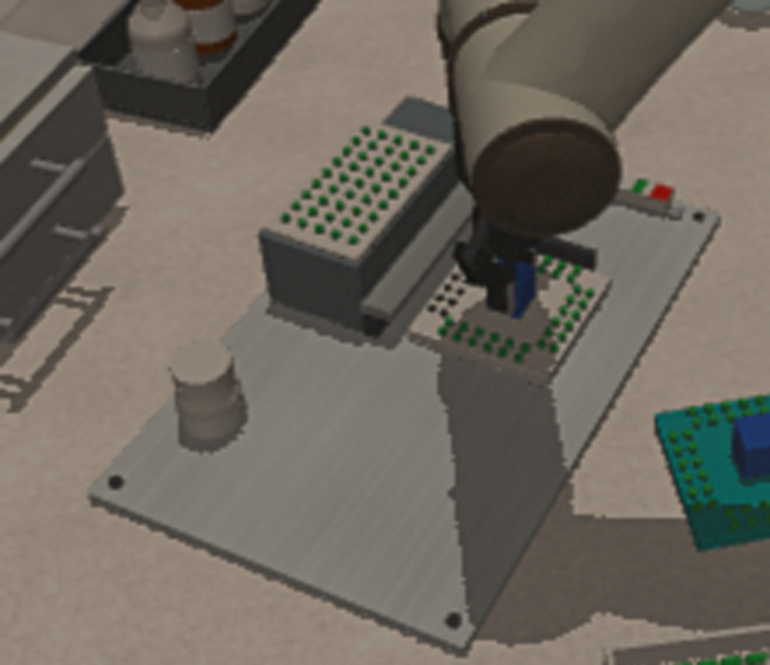

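View pics/t6.png

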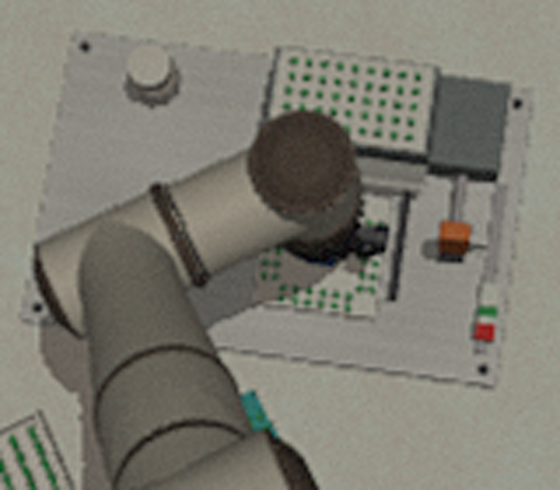

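The leading edge is at the lip and everything is clear. I keep sliding in until it touches.

Call:
servo_tool:
  rows:
    - {"x": 0.4, "y": 0, "z": 0, "turn": 0, "fingers": 2}
    - {"x": 0.4, "y": 0, "z": 0, "turn": 0, "fingers": 2}
    - {"x": 0.4, "y": 0, "z": 0, "turn": 0, "fingers": 2}
    - {"x": 0.3, "y": 0, "z": 0, "turn": 0, "fingers": 2}
    - {"x": 0.2, "y": 0, "z": 0, "turn": 0, "fingers": 2}
    - {"x": 0, "y": 0, "z": 0, "turn": 0, "fingers": 2}
    - {"x": 0, "y": 0, "z": 0, "turn": 0, "fingers": 2}

```text
clock: 10.27
position: [543.3, 82.9, 32.2]
ee_rot: [0.998, -0.06, -0.0, 0.0]
contact_force: [0.5, -0.1, -3.3]
gripper_width: 28.8
```

Call:
servo_tool:
  rows:
    - {"x": 0.2, "y": 0, "z": 0, "turn": 0, "fingers": 2}
    - {"x": 0.1, "y": 0, "z": 0, "turn": 0, "fingers": 2}
    - {"x": 0, "y": 0, "z": 0, "turn": 0, "fingers": 2}
    - {"x": 0, "y": 0, "z": 0, "turn": 0, "fingers": 2}

```text
clock: 10.6
position: [546.3, 82.6, 32.3]
ee_rot: [0.998, -0.06, -0.0, -0.0]
contact_force: [0.1, -0.4, -3.3]
gripper_width: 28.7
```

Call:
servo_tool:
  rows:
    - {"x": 0.1, "y": 0, "z": 0, "turn": 0, "fingers": 2}
    - {"x": 0.1, "y": 0, "z": 0, "turn": 0, "fingers": 2}
    - {"x": 0, "y": 0, "z": 0, "turn": 0, "fingers": 2}
    - {"x": 0, "y": 0, "z": 0, "turn": 0, "fingers": 2}

```text
clock: 10.93
position: [548.3, 82.4, 32.3]
ee_rot: [0.998, -0.06, -0.0, 0.0]
contact_force: [-0.7, -0.5, -2.4]
gripper_width: 29.2
```

Call:
servo_tool:
  rows:
    - {"x": 0.1, "y": 0, "z": 0, "turn": 0, "fingers": 2}
    - {"x": 0.1, "y": 0, "z": 0, "turn": 0, "fingers": 2}
    - {"x": 0, "y": 0, "z": 0, "turn": 0, "fingers": 2}
    - {"x": 0, "y": 0, "z": 0, "turn": 0, "fingers": 2}

```text
clock: 11.27
position: [548.4, 82.1, 32.0]
ee_rot: [0.998, -0.06, -0.002, 0.0]
contact_force: [-6.0, 2.2, -0.2]
gripper_width: 29.2
```

Call:
servo_tool:
  rows:
    - {"x": 0.1, "y": 0, "z": 0, "turn": 0, "fingers": 2}
    - {"x": 0.1, "y": 0, "z": 0, "turn": 0, "fingers": 2}
    - {"x": 0, "y": 0, "z": 0, "turn": 0, "fingers": 2}
    - {"x": 0, "y": 0, "z": 0, "turn": 0, "fingers": 2}

```text
clock: 11.6
position: [548.5, 82.1, 32.1]
ee_rot: [0.998, -0.061, -0.004, 0.001]
contact_force: [-12.0, 6.1, 5.5]
gripper_width: 29.0
```

The stop bar is met at x≈548.4, as expected. I ease off a little and go for the fence.

Call:
servo_tool:
  rows:
    - {"x": -0.4, "y": 0, "z": 0, "turn": 0, "fingers": 2}
    - {"x": 0, "y": 0.3, "z": 0, "turn": 0, "fingers": 2}
    - {"x": 0, "y": 0.3, "z": 0, "turn": 0, "fingers": 2}
    - {"x": 0, "y": 0, "z": 0, "turn": 0, "fingers": 2}
    - {"x": 0, "y": 0, "z": 0, "turn": 0, "fingers": 2}

```text
clock: 12.02
position: [547.6, 75.8, 32.2]
ee_rot: [0.998, -0.06, -0.0, 0.0]
contact_force: [0.4, -0.4, -2.1]
gripper_width: 29.2
```

Call:
servo_tool:
  rows:
    - {"x": 0, "y": 0.1, "z": 0, "turn": 0, "fingers": 2}
    - {"x": 0, "y": 0.1, "z": 0, "turn": 0, "fingers": 2}
    - {"x": 0, "y": 0, "z": 0, "turn": 0, "fingers": 2}
    - {"x": 0, "y": 0, "z": 0, "turn": 0, "fingers": 2}

```text
clock: 12.35
position: [547.3, 74.2, 32.2]
ee_rot: [0.998, -0.06, -0.0, 0.0]
contact_force: [-1.0, -0.0, -2.8]
gripper_width: 28.9
```

Call:
servo_tool:
  rows:
    - {"x": 0, "y": 0.1, "z": 0, "turn": 0, "fingers": 2}
    - {"x": 0, "y": 0.1, "z": 0, "turn": 0, "fingers": 2}
    - {"x": 0, "y": 0, "z": 0, "turn": 0, "fingers": 2}
    - {"x": 0, "y": 0, "z": 0, "turn": 0, "fingers": 2}

```text
clock: 12.68
position: [547.1, 72.4, 32.3]
ee_rot: [0.998, -0.06, -0.0, 0.0]
contact_force: [-1.1, 0.2, -3.3]
gripper_width: 28.8
```

Call:
servo_tool:
  rows:
    - {"x": 0, "y": 0.1, "z": 0, "turn": 0, "fingers": 2}
    - {"x": 0, "y": 0.1, "z": 0, "turn": 0, "fingers": 2}
    - {"x": 0, "y": 0, "z": 0, "turn": 0, "fingers": 2}
    - {"x": 0, "y": 0, "z": 0, "turn": 0, "fingers": 2}

```text
clock: 13.02
position: [547.2, 71.7, 32.4]
ee_rot: [0.998, -0.06, 0.001, -0.001]
contact_force: [-0.6, 6.0, -2.9]
gripper_width: 29.2
```

Call:
servo_tool:
  rows:
    - {"x": 0, "y": 0.1, "z": 0, "turn": 0, "fingers": 2}
    - {"x": 0, "y": 0.1, "z": 0, "turn": 0, "fingers": 2}
    - {"x": 0, "y": 0, "z": 0, "turn": 0, "fingers": 2}
    - {"x": 0, "y": 0, "z": 0, "turn": 0, "fingers": 2}

```text
clock: 13.35
position: [547.3, 71.6, 32.6]
ee_rot: [0.998, -0.06, 0.001, -0.002]
contact_force: [-4.2, 13.1, -1.0]
gripper_width: 29.0
```

Fence met at y≈71.7. Now a last press into the stop and a touch downward.

Call:
servo_tool:
  rows:
    - {"x": 0.15, "y": 0, "z": 0, "turn": 0, "fingers": 2}
    - {"x": 0.15, "y": 0, "z": 0, "turn": 0, "fingers": 2}
    - {"x": 0.1, "y": -0.15, "z": 0, "turn": 0, "fingers": 2}
    - {"x": 0, "y": 0, "z": 0.1, "turn": 0, "fingers": 2}
    - {"x": 0, "y": 0, "z": 0, "turn": 0, "fingers": 2}
    - {"x": 0, "y": 0, "z": 0, "turn": 0, "fingers": 2}

```text
clock: 13.85
position: [547.3, 71.6, 32.2]
ee_rot: [0.998, -0.06, -0.003, -0.001]
contact_force: [-16.1, 13.9, 10.6]
gripper_width: 28.9
```

```bash
python3 - <<'E'
from h import *
s,m=st();print(W2L(s['position']))
p=pic("side","s7")
E
```

```text
t 13.85 pos [547.3  71.6  32.2] jawyaw -96.93 toolz [-0.0057  0.0016 -1.    ] j6 1.03 F [-16.1  13.9  10.6] w 28.9
[-1.7 -0.6 32.2]
```

View pics/s7.png

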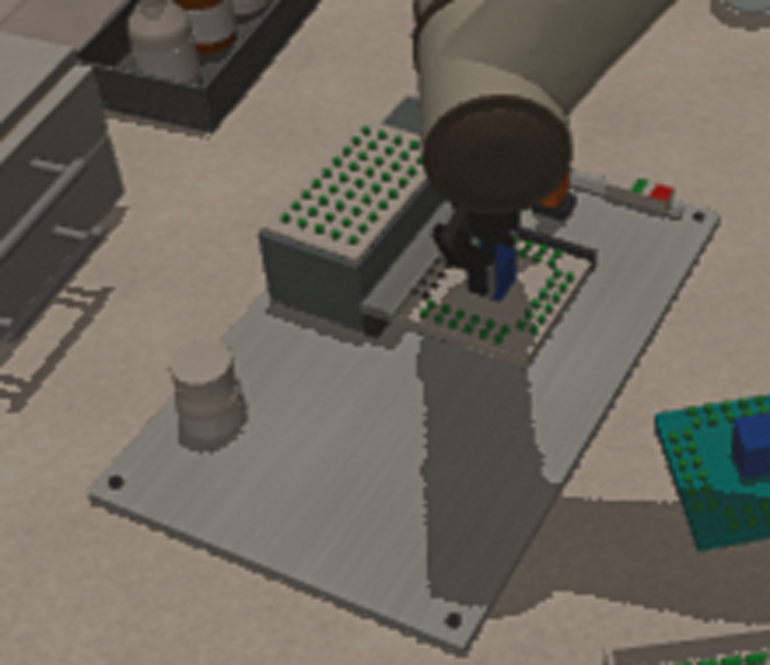

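It sits flush against the fence with its edge under the lip. I relieve the preload and open.

Call:
servo_tool:
  rows:
    - {"x": -0.2, "y": -0.2, "z": -0.1, "turn": 0, "fingers": 2}
    - {"x": 0, "y": 0, "z": 0, "turn": 0, "fingers": 2}
    - {"x": 0, "y": 0, "z": 0, "turn": 0, "fingers": 2}
    - {"x": 0, "y": 0, "z": 0, "turn": 0, "fingers": 5}
    - {"x": 0, "y": 0, "z": 0, "turn": 0, "fingers": 5}
    - {"x": 0, "y": 0, "z": 0, "turn": 0, "fingers": 5}
    - {"x": 0, "y": 0, "z": 0, "turn": 0, "fingers": 5}

```text
clock: 14.48
position: [550.1, 71.7, 32.9]
ee_rot: [0.998, -0.06, 0.001, -0.0]
contact_force: [0.9, 0.3, 0.2]
gripper_width: 49.9
```

Call:
servo_tool:
  rows:
    - {"x": 0, "y": 0, "z": -1, "turn": 0, "fingers": 5}
    - {"x": 0, "y": 0, "z": -2, "turn": 0, "fingers": 5}
    - {"x": 0, "y": 0, "z": -3, "turn": 0, "fingers": 5}
    - {"x": 0, "y": 0, "z": -3, "turn": 0, "fingers": 5}
    - {"x": 0, "y": 0, "z": -3, "turn": 0, "fingers": 5}
    - {"x": -4, "y": 0, "z": -1, "turn": 0, "fingers": 5}
    - {"x": -4, "y": 0, "z": -1, "turn": 0, "fingers": 5}
    - {"x": -4, "y": 0, "z": -1, "turn": 0, "fingers": 5}
    - {"x": 0, "y": 0, "z": 0, "turn": 0, "fingers": 5}

```text
clock: 15.23
position: [424.8, 85.2, 184.8]
ee_rot: [0.998, -0.059, 0.0, -0.001]
contact_force: [-0.9, -0.4, -0.1]
gripper_width: 50.1
```

```bash
python3 - <<'E'
from h import *
s,m=st();print(W2L(s['position']))
p=pic("side","s8");np.save("s8.npy",p)
p=pic("top","t8");np.save("t8.npy",p)
E
```

```text
t 15.23 pos [424.8  85.2 184.8] jawyaw -96.79 toolz [ 0.0011  0.0022 -1.    ] j6 0.88 F [-0.9 -0.4 -0.1] w 50.1
[-124.9   -1.4  184.8]
```

View pics/s8.png

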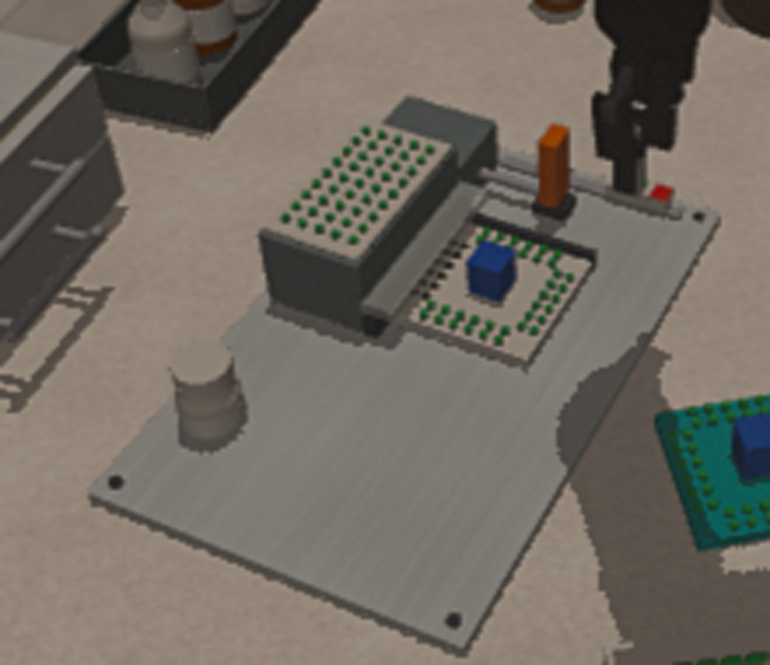

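View pics/t8.png

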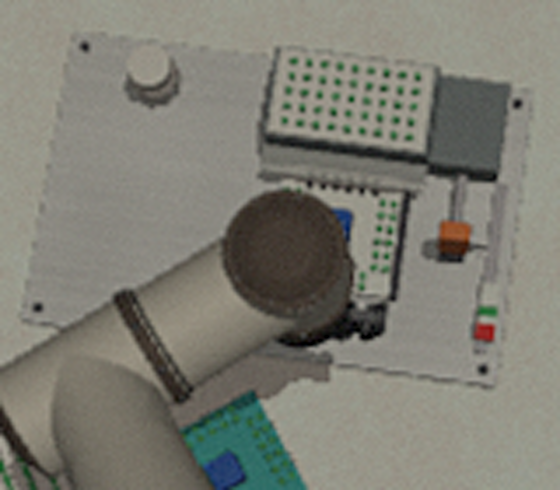

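The plate looks seated in both views. I check its pose numerically, and the grip and mark positions as well.

```bash
python3 - <<'E'
from h import *
np.set_printoptions(precision=2,suppress=True)
p=np.load("s8.npy");z=lambda x,y:(100+x/3.5-.36,140+y/3.5-.36)
def ang(l,zz):
    X=toplane("side",[l[0]-15*l[1],l[0]+15*l[1]],zz)[:,:2];d=X[1]-X[0];return np.degrees(np.arctan2(d[1],d[0]))%90, X.mean(0)
# top edges of plate: outer(-x) edge from (527,355) to (596,265); left edge (410,320)-(525,355)
for nm,a,b in(("outer",z(527,352),z(590,268)),("left",z(415,322),z(522,353))):
    l=edge(p,a,b,w=2);A,X=ang(l,24);print(nm,l[2],A,W2L(np.r_[X,24]))
print("ref front bed ang", )
l=edge(p,z(465,640),z(565,470),w=2);print(ang(l,12))
l,s,ce=knob("side",p)
for i in range(1,len(s)):
    if s[i,4]>100 and abs(ce[i][0]-240)<15:
        print("knob",ce[i],s[i,4])
        xy=np.array([549.,72.])
        for _ in range(4):
            b=(np.array([[15,15],[15,-15],[-15,-15],[-15,15]])@RL.T)+xy
            P=proj("side",np.r_[np.c_[b,np.full(4,58)],np.c_[b,np.full(4,24)]]).astype(np.float32)
            mo=cv2.moments(cv2.convexHull(P));cc=np.array([mo['m10'],mo['m01']])/mo['m00']
            xy+=(toplane("side",ce[i],45)-toplane("side",cc,45))[0,:2]
        print("knob xy",xy,W2L(np.r_[xy,0]))
# mark & grip, top view initial frame and now
for f,n in(("top0.npz","top"),("side0.npz","side")):
    im=np.load(f)['p'];hsv=cv2.cvtColor(im,cv2.COLOR_RGB2HSV)
    r0,c0=(proj(n,L2W(-60,-166,30))[0])
    r0,c0=int(r0),int(c0)
    print(n,"pred mark px",r0,c0)
    sub=hsv[c0-14:c0+14,r0-14:r0+14]
    for nm,mk in(("red",cv2.inRange(sub,(0,110,60),(6,255,255))|cv2.inRange(sub,(174,110,60),(180,255,255))),("green",cv2.inRange(sub,(45,70,40),(85,255,255)))):
        k,ll,ss,cc=cv2.connectedComponentsWithStats(mk)
        for i in range(1,k):
            if ss[i,4]>4:
                w=sub[:,:,1].astype(float)*cv2.dilate((ll==i).astype(np.uint8),np.ones((3,3)))
                uv=cc[i]+[r0-14,c0-14];X=toplane(n,uv,30)[0];print(nm,ss[i].tolist(),uv,"loader",W2L(X))
    m=cv2.inRange(hsv,(3,120,50),(20,255,255));k,ll,ss,cc=cv2.connectedComponentsWithStats(m)
    g=proj(n,L2W(0,-115,62))[0]
    i=np.linalg.norm(cc-g,axis=1)[1:].argmin()+1;print("orange",ss[i].tolist(),cc[i],"pred",g)
E
```

```text
outer 0.5178273 82.33261412524757 [-59.6  -1.5  24. ]
left 0.63413846 81.73275659017546 [-25.5  57.6  24. ]
ref front bed ang
(np.float64(83.12882149156324), array([443.93, 280.91]))
knob [239.67 216.81] 158
knob xy [549.65  69.26] [ 1.  -2.6  0. ]
top pred mark px 306 218
red [9, 18, 5, 6, 22] [302.95 224.5 ] loader [ -82.  -156.3   30. ]
green [10, 14, 5, 2, 10] [304.  218.5] loader [ -61.2 -157.3   30. ]
orange [290, 193, 9, 10, 68] [294.38 197.4 ] pred [294.22 197.36]
side pred mark px 282 191
red [18, 16, 6, 5, 24] [288.58 194.71] loader [ -81.6 -159.5   30. ]
green [12, 14, 5, 4, 14] [282.21 192.57] loader [ -60.6 -160.5   30. ]
orange [254, 175, 9, 25, 177] [257.61 186.98] pred [257.34 187.63]
```

The plate is seated: its outer edge is at x≈-59.6 and the knob is near the origin. The green band is about 61–62 mm out. Now I turn the jaws along the pull.

Call:
servo_tool:
  rows:
    - {"x": 0, "y": 0, "z": 0, "turn": 7, "fingers": 5}
    - {"x": 0, "y": 0, "z": 0, "turn": 7, "fingers": 5}
    - {"x": 0, "y": 0, "z": 0, "turn": 7, "fingers": 5}
    - {"x": 0, "y": 0, "z": 0, "turn": 7, "fingers": 5}
    - {"x": 0, "y": 0, "z": 0, "turn": 7, "fingers": 5}
    - {"x": 0, "y": 0, "z": 0, "turn": 7, "fingers": 5}
    - {"x": 0, "y": 0, "z": 0, "turn": 7, "fingers": 5}
    - {"x": 0, "y": 0, "z": 0, "turn": 7, "fingers": 5}
    - {"x": 0, "y": 0, "z": 0, "turn": 7, "fingers": 5}
    - {"x": 0, "y": 0, "z": 0, "turn": 7, "fingers": 5}

```text
clock: 16.17
position: [431.2, 86.1, 182.3]
ee_rot: [0.781, -0.624, 0.0, 0.0]
contact_force: [-0.4, 0.5, 0.4]
gripper_width: 50.0
```

Call:
servo_tool:
  rows:
    - {"x": 0, "y": 0, "z": 0, "turn": 7, "fingers": 4.5}
    - {"x": 0, "y": 0, "z": 0, "turn": 7, "fingers": 4.5}
    - {"x": 0, "y": 0, "z": 0, "turn": 6, "fingers": 4.5}
    - {"x": 0, "y": 0, "z": 0, "turn": 0, "fingers": 4.5}
    - {"x": 0, "y": 0, "z": 0, "turn": 0, "fingers": 4.5}

```text
clock: 16.58
position: [430.8, 86.1, 182.3]
ee_rot: [-0.664, 0.748, -0.0, -0.0]
contact_force: [-0.4, 0.6, -0.9]
gripper_width: 44.9
```

```bash
python3 - <<'E'
from h import *
s,m=st();print(W2L(s['position']))
shift(L2W(0,-115,125))
E
```

```text
t 16.58 pos [430.8  86.1 182.3] jawyaw 173.25 toolz [ 1.e-04 -2.e-04 -1.e+00] j6 -0.69 F [-0.4  0.6 -0.9] w 44.9
[-119.     0.2  182.3]
t 16.58 pos [430.8  86.1 182.3] jawyaw 173.25 toolz [ 1.e-04 -2.e-04 -1.e+00] j6 -0.69 F [-0.4  0.6 -0.9] w 44.9
tool shift cm [ 11.51 -11.91   5.73]
```

Call:
servo_tool:
  rows:
    - {"x": 1.5, "y": -1.5, "z": 0, "turn": 0, "fingers": 4.5}
    - {"x": 2.5, "y": -2.5, "z": 0, "turn": 0, "fingers": 4.5}
    - {"x": 2.5, "y": -2.5, "z": 0, "turn": 0, "fingers": 4.5}
    - {"x": 2.5, "y": -2.5, "z": 0, "turn": 0, "fingers": 4.5}
    - {"x": 1.5, "y": -1.9, "z": 0, "turn": 0, "fingers": 4.5}
    - {"x": 1, "y": -1, "z": 0, "turn": 0, "fingers": 4.5}
    - {"x": 0, "y": 0, "z": 2.5, "turn": 0, "fingers": 4.5}
    - {"x": 0, "y": 0, "z": 2.5, "turn": 0, "fingers": 4.5}
    - {"x": 0, "y": 0, "z": 0, "turn": 0, "fingers": 4.5}
    - {"x": 0, "y": 0, "z": 0, "turn": 0, "fingers": 4.5}

```text
clock: 17.42
position: [534.0, -42.8, 131.4]
ee_rot: [-0.664, 0.748, 0.001, -0.002]
contact_force: [0.8, -0.2, 1.3]
gripper_width: 45.1
```

```bash
python3 - <<'E'
from h import *
shift(L2W(0,-115,62))
p=pic("side","s9")
p=pic("top","t9")
E
```

```text
t 17.42 pos [534.  -42.8 131.4] jawyaw 173.21 toolz [-0.0032 -0.0012 -1.    ] j6 -0.34 F [ 0.8 -0.2  1.3] w 45.1
tool shift cm [-0.09 -0.18  6.93]
```

View pics/s9.png

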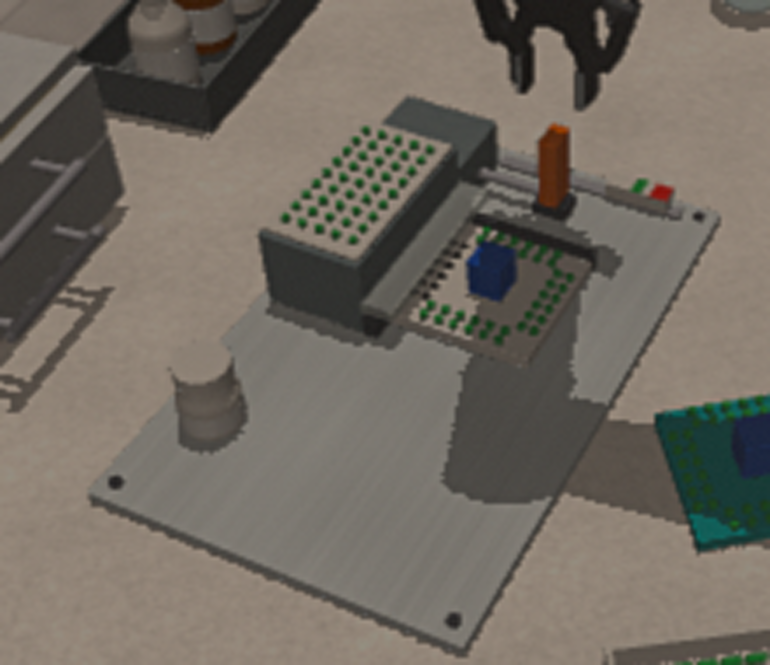

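View pics/t9.png

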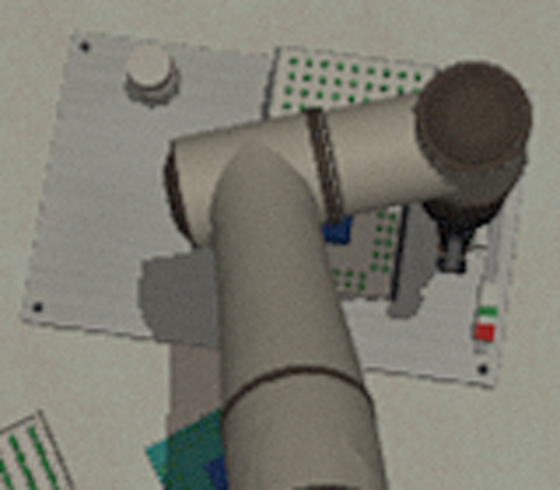

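The fingers straddle the orange grip in the side view. Descending.

Call:
servo_tool:
  rows:
    - {"x": -0.1, "y": -0.15, "z": 1, "turn": 0, "fingers": 4.5}
    - {"x": 0, "y": 0, "z": 1.5, "turn": 0, "fingers": 4.5}
    - {"x": 0, "y": 0, "z": 1.5, "turn": 0, "fingers": 4.5}
    - {"x": 0, "y": 0, "z": 1.5, "turn": 0, "fingers": 4.5}
    - {"x": 0, "y": 0, "z": 1, "turn": 0, "fingers": 4.5}
    - {"x": 0, "y": 0, "z": 0, "turn": 0, "fingers": 4.5}
    - {"x": 0, "y": 0, "z": 0, "turn": 0, "fingers": 4.5}
    - {"x": 0, "y": 0, "z": 0, "turn": 0, "fingers": 4.5}

```text
clock: 18.18
position: [536.8, -41.3, 68.3]
ee_rot: [-0.664, 0.748, -0.001, 0.001]
contact_force: [-0.4, -0.2, 0.5]
gripper_width: 45.0
```

```bash
python3 - <<'E'
from h import *
shift(L2W(0,-115,62))
p=pic("side","s10")
E
```

```text
t 18.18 pos [536.8 -41.3  68.3] jawyaw 173.17 toolz [ 2.1e-03  2.0e-04 -1.0e+00] j6 -0.34 F [-0.4 -0.2  0.5] w 45.0
tool shift cm [0.1  0.11 0.63]
```

View pics/s10.png

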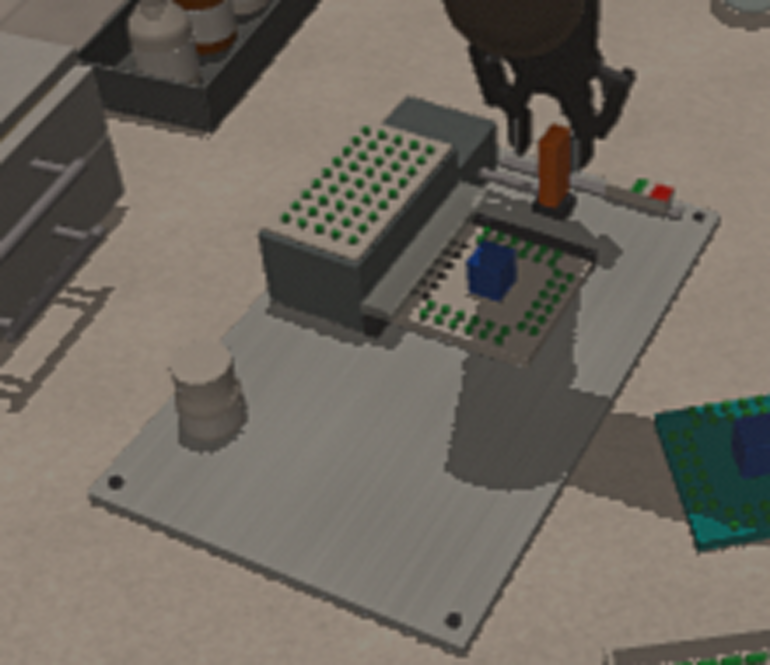

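```bash
python3 - <<'E'
from h import *
s,m=st()
for sg in(-1,1):
    for dz in(0,13):
        X=s['position']+m[:,1]*sg*22.5+[0,0,dz];q=proj("side",X)[0];print(sg,dz,(q-[100,140])*3.5)
for Z in(96,60): print("grip",Z,(proj("side",L2W(0,-115,Z))[0]-[100,140])*3.5)
p=pic("top","t10")
E
```

```text
t 18.23 pos [536.8 -41.3  68.4] jawyaw 173.16 toolz [ 2.3e-03  3.0e-04 -1.0e+00] j6 -0.34 F [ 0.1 -0.5  0.7] w 45.1
-1 0 [524.4978686  153.73313672]
-1 13 [524.22596141 141.49936299]
1 0 [573.53410821 168.52570948]
1 13 [573.61591212 156.26785722]
grip 96 [550.47450767 134.51610725]
grip 60 [550.70827774 168.54521454]
```

View pics/t10.png

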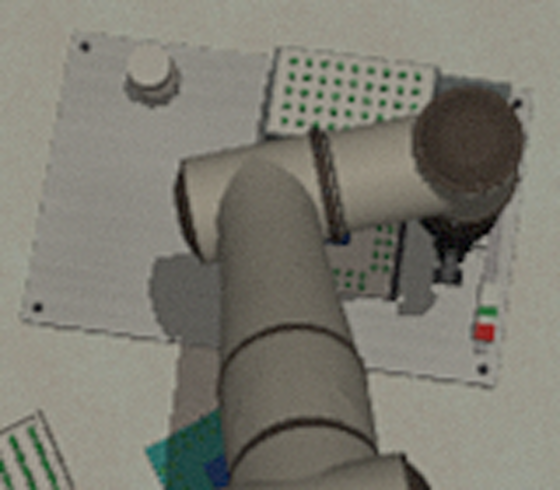

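Both views agree with the projection. A bit lower, then close.

Call:
servo_tool:
  rows:
    - {"x": 0.1, "y": 0.1, "z": 0.6, "turn": 0, "fingers": 4.5}
    - {"x": 0, "y": 0, "z": 0, "turn": 0, "fingers": 4.5}
    - {"x": 0, "y": 0, "z": 0, "turn": 0, "fingers": 1}
    - {"x": 0, "y": 0, "z": 0, "turn": 0, "fingers": 1}
    - {"x": 0, "y": 0, "z": 0, "turn": 0, "fingers": 1}
    - {"x": 0, "y": 0, "z": 0, "turn": 0, "fingers": 1}
    - {"x": 0, "y": 0, "z": 0, "turn": 0, "fingers": 1}

```text
clock: 18.87
position: [534.6, -42.4, 61.5]
ee_rot: [-0.663, 0.748, 0.0, -0.0]
contact_force: [-1.5, 0.6, 2.1]
gripper_width: 17.3
```

```bash
python3 - <<'E'
from h import *
s,m=st();print(W2L(s['position']))
E
```

```text
t 18.87 pos [534.6 -42.4  61.5] jawyaw 173.13 toolz [-3.e-04 -0.e+00 -1.e+00] j6 -0.34 F [-1.5  0.6  2.1] w 17.3
[  -0.9 -115.3   61.5]
```

Gripped at 17.3 mm. Pulling 50 mm first.

Call:
servo_tool:
  rows:
    - {"x": 0, "y": 0.3, "z": 0, "turn": 0, "fingers": 1}
    - {"x": 0, "y": 0.5, "z": 0, "turn": 0, "fingers": 1}
    - {"x": 0, "y": 0.6, "z": 0, "turn": 0, "fingers": 1}
    - {"x": 0, "y": 0.7, "z": 0, "turn": 0, "fingers": 1}
    - {"x": 0, "y": 0.7, "z": 0, "turn": 0, "fingers": 1}
    - {"x": 0, "y": 0.7, "z": 0, "turn": 0, "fingers": 1}
    - {"x": 0, "y": 0.6, "z": 0, "turn": 0, "fingers": 1}
    - {"x": 0, "y": 0.5, "z": 0, "turn": 0, "fingers": 1}
    - {"x": 0, "y": 0.4, "z": 0, "turn": 0, "fingers": 1}
    - {"x": 0, "y": 0, "z": 0, "turn": 0, "fingers": 1}

```text
clock: 19.7
position: [487.8, -36.7, 61.5]
ee_rot: [-0.664, 0.748, -0.002, 0.002]
contact_force: [9.5, -6.8, -6.9]
gripper_width: 17.2
```

```bash
python3 - <<'E'
from h import *
s,m=st();print(W2L(s['position']))
for n,c in(("side",(265,330,165,215)),("top",(270,320,190,240))):
    p,d=arm.get_image(n);np.save(n+"11.npy",p)
    a,b,e,f=c;cv2.imwrite(f"pics/{n}11.png",cv2.resize(p[e:f,a-30:b,::-1],None,fx=8,fy=8,interpolation=2))
E
```

```text
t 19.70 pos [487.8 -36.7  61.5] jawyaw 173.18 toolz [ 6.2e-03 -1.0e-04 -1.0e+00] j6 -0.38 F [ 9.5 -6.8 -6.9] w 17.2
[ -48.1 -115.1   61.5]
```

View pics/side11.png

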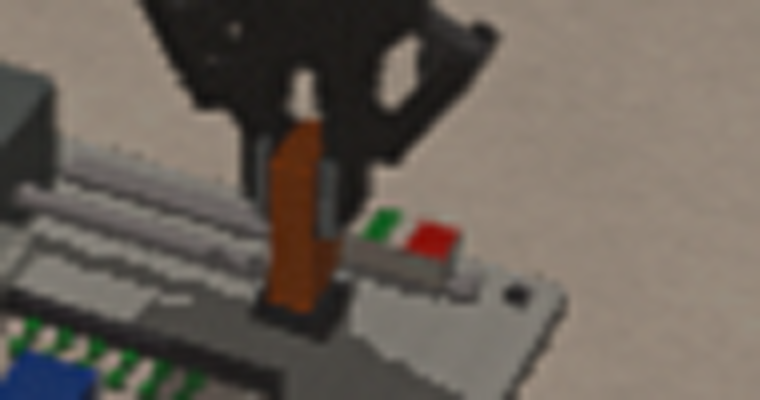

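View pics/top11.png

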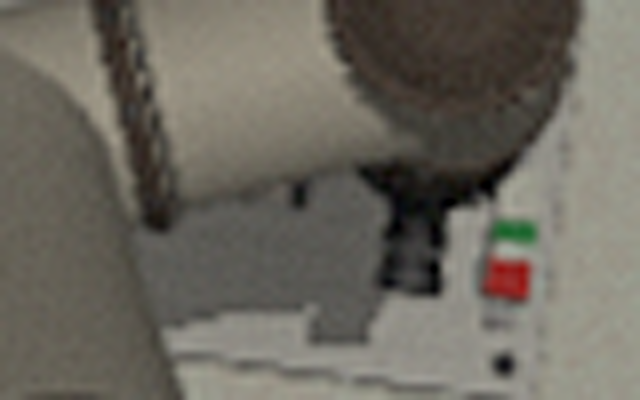

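The pointer is hidden by the hand. I measure home pointer to green band in the first top picture, and the grip's side faces now.

```bash
python3 - <<'E'
from h import *
np.set_printoptions(precision=2,suppress=True,linewidth=150)
p=np.load("top0.npz")['p'].astype(float)
g=p.mean(2)
print("gray cols 298..306 rows 194..207");print(g[194:208,297:307].round(0))
# weighted green/red
G=np.clip(p[...,1]-np.maximum(p[...,0],p[...,2])-8,0,None)
Rr=np.clip(p[...,0]-np.maximum(p[...,1],p[...,2])-15,0,None)
for nm,Wt in(("G",G),("R",Rr)):
    s=Wt[210:236,294:312];v,u=np.mgrid[210:236,294:312];uv=np.array([(s*u).sum(),(s*v).sum()])/s.sum()
    print(nm,uv,s.sum(),W2L(toplane("top",uv,30)[0]))
for f in("top11.npy",):
    q=np.load(f).astype(float);G2=np.clip(q[...,1]-np.maximum(q[...,0],q[...,2])-8,0,None)[210:236,294:312]
    print(np.array([(G2*u).sum(),(G2*v).sum()])/G2.sum())
for f in("side0.npz","side11.npy"):
    q=np.load(f);q=(q['p'] if f.endswith('z') else q).astype(float)
    for nm,Wt in(("G",np.clip(q[...,1]-np.maximum(q[...,0],q[...,2])-8,0,None)),("R",np.clip(q[...,0]-np.maximum(q[...,1],q[...,2])-25,0,None))):
        a,b=(276,287) if nm=="G" else (284,296)
        s=Wt[184:202,a:b];v,u=np.mgrid[184:202,a:b];uv=np.array([(s*u).sum(),(s*v).sum()])/s.sum();print(f,nm,uv,W2L(toplane("side",uv,30)[0]))
# row-wise pointer darkness in columns 300-303
for c in range(299,305):
    col=g[195:206,c];base=np.median(g[190:212,c]);w=np.clip(base-col-8,0,None)
    if w.sum()>0:
        v=(w*np.arange(195,206)).sum()/w.sum();print(c,v,[W2L(toplane("top",(c,v),z)[0])[:2].tolist() for z in(30,34)])
E
```

```text
gray cols 298..306 rows 194..207
[[ 89.  99. 110. 134. 142. 145. 148. 113. 110. 123.]
 [ 90.  83. 101. 132. 144. 144. 145. 110. 109. 126.]
 [ 93.  85. 106. 133. 146. 145. 142. 108. 110. 127.]
 [ 96.  91. 122. 144. 142. 141. 144. 120. 116. 123.]
 [ 77.  74. 134. 152. 150. 144. 147. 127. 119. 122.]
 [ 42.  37.  94. 128. 130. 143. 152. 133. 119. 120.]
 [ 36.  44.  68.  76.  69.  76.  88. 115. 121. 120.]
 [ 30.  61.  78. 108. 119. 118. 110. 123. 128. 125.]
 [ 43. 111. 132. 144. 130. 135. 146. 129. 124. 118.]
 [ 89. 136. 147. 143. 126. 135. 128. 119. 121. 118.]
 [ 94. 141. 146. 144. 144. 145. 125. 115. 127. 121.]
 [127. 141. 144. 141. 143. 147. 127. 116. 124. 115.]
 [143. 143. 136. 137. 142. 145. 122. 117. 125. 113.]
 [140. 142. 139. 142. 141. 144. 125. 118. 121. 110.]]
G [303.94 218.52] 539.0 [ -61.3 -157.1   30. ]
R [303.14 224.37] 2096.0 [ -81.5 -156.9   30. ]
[303.95 218.5 ]
side0.npz G [282.24 192.59] [ -60.7 -160.5   30. ]
side0.npz R [288.49 194.53] [ -81.1 -160.1   30. ]
side11.npy G [282.24 192.6 ] [ -60.7 -160.4   30. ]
side11.npy R [288.49 194.54] [ -81.1 -160.1   30. ]
299 198.8309409888357 [[3.9, -132.0], [3.0, -131.9]]
300 200.0173611111111 [[0.2, -135.9], [-0.6, -135.8]]
301 200.4384748700173 [[-0.8, -139.4], [-1.6, -139.3]]
302 200.26068376068375 [[0.3, -142.7], [-0.5, -142.6]]
303 201.13358778625957 [[-2.3, -146.5], [-3.1, -146.4]]
304 195.64788732394368 [[17.1, -147.5], [16.3, -147.4]]
```

Home pointer is at about -0.5 and green at about -61.3, so the pull is about 60.8 mm. That leaves about 13.6 mm; I approach in small steps.

Call:
servo_tool:
  rows:
    - {"x": 0, "y": 0.3, "z": 0, "turn": 0, "fingers": 1}
    - {"x": 0, "y": 0.3, "z": 0, "turn": 0, "fingers": 1}
    - {"x": 0, "y": 0.3, "z": 0, "turn": 0, "fingers": 1}
    - {"x": 0, "y": 0.2, "z": 0, "turn": 0, "fingers": 1}
    - {"x": 0, "y": 0.1, "z": 0, "turn": 0, "fingers": 1}
    - {"x": 0, "y": 0, "z": 0, "turn": 0, "fingers": 1}
    - {"x": 0, "y": 0, "z": 0, "turn": 0, "fingers": 1}
    - {"x": 0, "y": 0, "z": 0, "turn": 0, "fingers": 1}

```text
clock: 20.47
position: [476.9, -35.3, 61.6]
ee_rot: [-0.664, 0.748, -0.002, 0.003]
contact_force: [10.3, -6.7, -7.2]
gripper_width: 17.7
```

```bash
python3 - <<'E'
from h import *
s,m=st();print(W2L(s['position']))
p,d=arm.get_image("side");np.save("side12.npy",p)
cv2.imwrite(f"pics/side12.png",cv2.resize(p[165:215,235:330,::-1],None,fx=8,fy=8,interpolation=2))
def orangefoot(q):
    hsv=cv2.cvtColor(q,cv2.COLOR_RGB2HSV);m=cv2.inRange(hsv,(3,120,40),(20,255,255));k,ll,ss,cc=cv2.connectedComponentsWithStats(m)
    g=[i for i in range(1,k) if ss[i,4]>40 and 240<cc[i][0]<300 and 165<cc[i][1]<215]
    i=max(g,key=lambda i:ss[i,4])
    mm=ll==i;v,u=np.nonzero(mm);vb=v.max()-3;w=v>=vb-2
    a=(v<=vb)&w
    c=np.array([u[a].mean(),v[a].mean()]);return ss[i].tolist(),c
for f in("side0.npz","side11.npy","side12.npy"):
    q=np.load(f);q=q['p'] if f.endswith('z') else q
    ssi,c=orangefoot(q);print(f,ssi,c,"near face y=-100:",W2L(toplane("side",c,36)[0]))
E
```

```text
t 20.47 pos [476.9 -35.3  61.6] jawyaw 173.19 toolz [ 7.e-03 -3.e-04 -1.e+00] j6 -0.39 F [10.3 -6.7 -7.2] w 17.7
[ -59.1 -115.    61.6]
side0.npz [254, 175, 9, 25, 177] [257.34782609 194.95652174] near face y=-100: [  -0.9 -112.8   36. ]
side11.npy [268, 180, 10, 24, 148] [271.83333333 199.        ] near face y=-100: [ -47.  -114.3   36. ]
side12.npy [272, 181, 9, 24, 155] [275.68 199.96] near face y=-100: [ -58.9 -115.1   36. ]
```

View pics/side12.png

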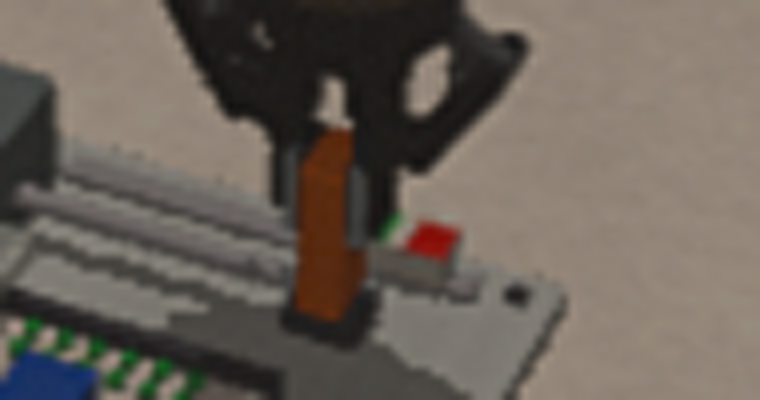

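The image and the TCP agree on a pull of about 58.1 mm. Another 2.5 mm.

Call:
servo_tool:
  rows:
    - {"x": 0, "y": 0.15, "z": 0, "turn": 0, "fingers": 1}
    - {"x": 0, "y": 0.13, "z": 0, "turn": 0, "fingers": 1}
    - {"x": 0, "y": 0, "z": 0, "turn": 0, "fingers": 1}
    - {"x": 0, "y": 0, "z": 0, "turn": 0, "fingers": 1}
    - {"x": 0, "y": 0, "z": 0, "turn": 0, "fingers": 1}
    - {"x": 0, "y": 0, "z": 0, "turn": 0, "fingers": 1}
    - {"x": 0, "y": 0, "z": 0, "turn": 0, "fingers": 1}
    - {"x": 0, "y": 0, "z": 0, "turn": 0, "fingers": 1}

```text
clock: 21.18
position: [474.2, -35.0, 61.5]
ee_rot: [-0.664, 0.748, -0.002, 0.003]
contact_force: [10.3, -7.7, -7.0]
gripper_width: 17.3
```

```bash
python3 - <<'E'
from h import *
s,m=st();print(W2L(s['position']))
p,d=arm.get_image("side")
cv2.imwrite(f"pics/side13.png",cv2.resize(p[140:330,100:320,::-1],None,fx=3.5,fy=3.5,interpolation=2))
t,d=arm.get_image("top")
cv2.imwrite(f"pics/top13.png",cv2.resize(t[180:250,250:330,::-1],None,fx=8,fy=8,interpolation=2))
hsv=cv2.cvtColor(p,cv2.COLOR_RGB2HSV);m=cv2.inRange(hsv,(3,120,40),(20,255,255))[181:206,262:292]
v,u=np.nonzero(m);v+=181;u+=262;vb=v.max()-3;a=(v<=vb)&(v>=vb-2)
print(W2L(toplane("side",(u[a].mean(),v[a].mean()),36)[0]))
E
```

```text
t 21.18 pos [474.2 -35.   61.5] jawyaw 173.19 toolz [ 7.1e-03 -3.0e-04 -1.0e+00] j6 -0.39 F [10.3 -7.7 -7. ] w 17.3
[ -61.8 -115.    61.5]
[ -61.5 -116.3   36. ]
```

View pics/side13.png

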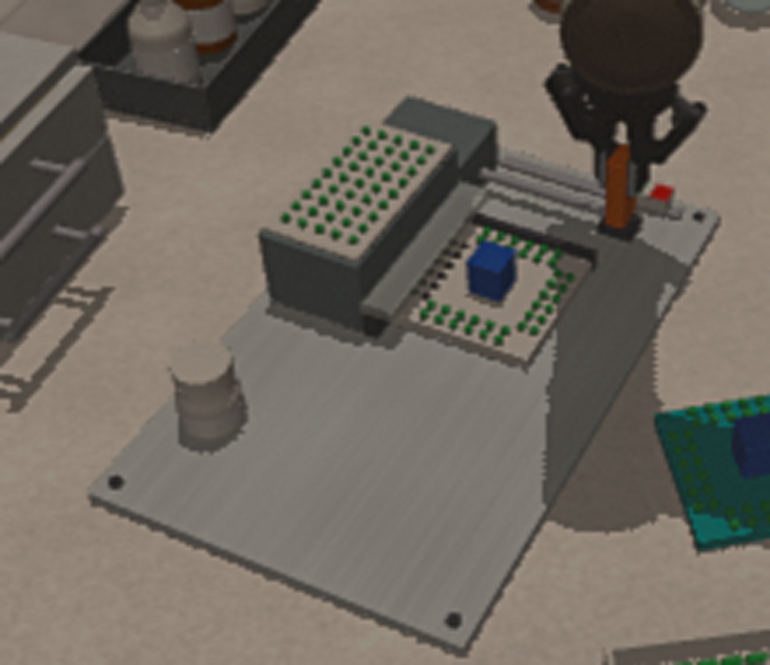

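View pics/top13.png

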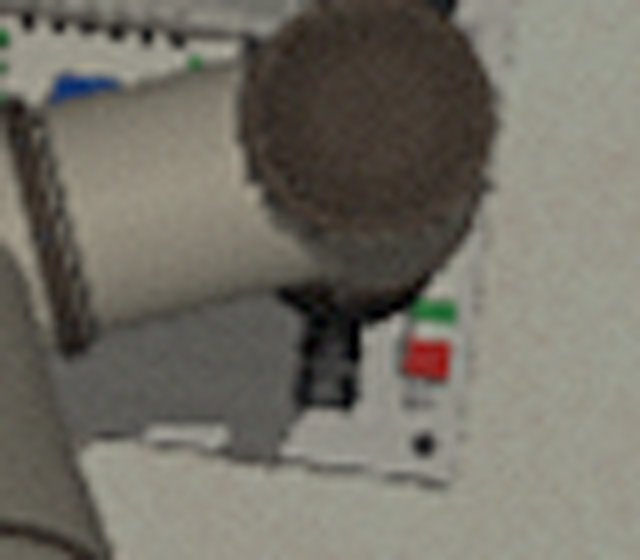

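```bash
python3 - <<'E'
from h import *
np.set_printoptions(linewidth=160)
t,d=arm.get_image("top")
print(t[212:228,292:308].mean(2).round(0))
cv2.imwrite("pics/top14.png",cv2.resize(t[205:235,285:315,::-1],None,fx=18,fy=18,interpolation=0))
st()
E
```

```text
[[ 61.  61.  55.  60.  60.  60.  66.  59.  66.  63.  61.  66.  55.  67. 118. 146.]
 [ 68.  60.  62.  61.  59.  56.  61.  63.  62.  63.  62.  51.  59.  92. 138. 150.]
 [ 67.  61.  57.  62.  61.  62.  65.  65.  63.  63.  43.  33. 111. 138. 147. 151.]
 [ 52.  51.  54.  64.  64.  65.  62.  62.  50.  40.  26.  81. 143. 158. 153. 145.]
 [ 56.  50.  43.  53.  46.  44.  43.  37.  26.  11.  48. 128. 158. 160. 154. 147.]
 [ 41.  39.  19.  26.  29.  25.  22.  22.  19.  27.  69. 112. 120. 112. 123. 136.]
 [ 31.  24.  12.  22.  27.  20.  18.  10.  28.  50.  66.  73.  65.  66.  79. 126.]
 [ 21.   9.  10.  11.   5.   0.  45. 111. 105.  76.  69.  69.  70.  68.  73. 119.]
 [  7.  21.   2.  53.  64. 109. 128. 148. 118. 107. 128. 138. 124. 114. 113. 132.]
 [ 29.  26.  13. 111. 133. 143. 149. 156. 111. 115. 153. 162. 154. 150. 149. 142.]
 [ 40.  26.  17. 126. 152. 147. 146. 123.  93.  92. 120. 121. 116. 120. 140. 147.]
 [ 46.  29.   0. 104. 140. 141. 148. 111.  80.  75.  67.  69.  70.  67. 113. 138.]
 [ 39.  27.   0. 107. 140. 147. 144. 114.  80.  82.  75.  74.  73.  62. 122. 145.]
 [ 66.  70.  48. 126. 152. 141. 148. 116.  78.  73.  79.  76.  71.  66. 128. 148.]
 [ 56.  52.  67. 130. 145. 144. 147. 115.  71.  66.  65.  74.  70.  70. 130. 146.]
 [ 49.  12.  65. 129. 141. 141. 143. 135. 109.  96.  98.  81.  69.  86. 132. 144.]]
t 21.33 pos [474.2 -35.   61.5] jawyaw 173.19 toolz [ 7.1e-03 -3.0e-04 -1.0e+00] j6 -0.39 F [10.2 -6.9 -8. ] w 16.8
```

View pics/top14.png

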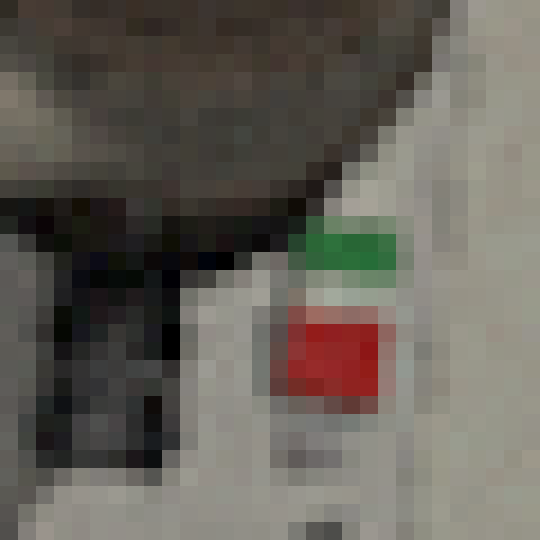

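The hand hides the pointer, but nothing of it shows past the green band. TCP travel (60.9 mm) and the orange grip's image travel (60.6 mm) both match the target of 60.8 mm, and the arm is still. Handing in.

```bash
python3 - <<'E'
from bench import arm
print(arm.job_done()); s=arm.read_state(); print(s['clock'],s['position'],s['gripper_width'],s['contact_force'])
E
```

```text
the job is handed in; nothing more can be done
None
the job is handed in; nothing more can be done
```

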